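# Close the pallet layer and book it in with the hand scanner

### The job

Finish the pinwheel layer on top of the small pallet: lay the loose long box flat in the empty corner, close up to its neighbours in the pattern and with its barcode label facing outwards, without shifting the boxes already laid. Then book it in: take the hand scanner from its charging dock, point it squarely at the middle of that box's label from about 9 cm away and keep it still there for a good second. Put the scanner back properly in its dock, let go, and leave the other things on the table where they are.

Things in the scene. Friction and masses are not known exactly. Their poses are not given: they have to be found in the camera images.
- pallet: slatted wooden pallet slab, 200 x 200 x 22 mm, fixed, at an unknown yaw; origin under its centre, z up. It carries a whole lower layer of four long boxes (fixed, tops at z = 72 mm of this frame) and a mirrored upper layer of three (tops at 122 mm). Each layer is a pinwheel: four 120 x 60 mm cells round an open 60 x 60 mm hole
- gap (a point): centre of the empty upper cell's floor, at (-30, -60, 72) mm of the pallet's frame, with its axes. The cell spans x -90 to 30, y -90 to -30 mm of that frame; its -y side and -x end are the outside. The long box's origin belongs here with its axes along the pallet's, label to the pallet's -y, 4 mm from each neighbour
- hole (a point): centre of the pinwheel's open hole, at (0, 0, 72) mm of the pallet's frame, with its axes; x and y -30 to 30 mm are open from above down to the deck. The empty cell's +y side borders this hole for x above -30 mm (room for a finger), and the end of laid box c, 4 mm off, for x below -30 mm (none); its +x end borders laid box a
- long_box: the loose long cardboard box, 116 (its x) x 56 (its y) x 50 mm high, about 140 g; origin at the centre of its underside, z up, barcode label on its -y long side; starts on the table at any yaw, in one of two places that it shares with the short box
- label (a point): centre of the long box's white barcode label (46 x 30 mm), on the middle of its long -y side, at (0, -28, 25) mm of the box's frame, with the box's axes; the label faces along -y
- laid_a: laid long cardboard box, 116 (its x) x 56 (its y) x 50 mm high, about 140 g; origin at the centre of its underside, z up, barcode label on its -y long side; stands at (60, -30, 72) mm of the pallet's frame, long side along the pallet's y, loose
- laid_b: laid long cardboard box, 116 (its x) x 56 (its y) x 50 mm high, about 140 g; origin at the centre of its underside, z up, barcode label on its -y long side; stands at (30, 60, 72) mm of the pallet's frame, long side along the pallet's x, loose
- laid_c: laid long cardboard box, 116 (its x) x 56 (its y) x 50 mm high, about 140 g; origin at the centre of its underside, z up, barcode label on its -y long side; stands at (-60, 30, 72) mm of the pallet's frame, long side along the pallet's y, loose
- scanner: grey stick-shaped hand scanner, 172 mm long, 180 g, level in its dock; x is where it looks, z up, origin at the underside below mid-length. Body 34 mm wide (y) with flat sides, x -85 to 38, z 2 to 30 mm; head 58 mm wide, x 38 to 86, z 0 to 36 mm. It reads by itself, without a trigger
- grip (a point): middle of the scanner's ribbed body, near its centre of mass, at (-12, 0, 16) mm of the scanner's frame: grip here across the 34 mm width; free of the dock's saddles from x = -52 to +12 mm
- window (a point): centre of the scanner's window on the front face of its head, at (86, 0, 18) mm of the scanner's frame, with the scanner's axes (+x is the beam). It reads a label whose centre lies 60 to 120 mm straight ahead, within 12 mm of the beam to the sides and up or down, with the beam within 0.2 rad of square to the label
- dock: black charging dock, 190 x 78 mm, fixed, at an unknown yaw; origin under the seated scanner's origin, z up, x is where that scanner looks. Base 12 mm high; two saddles (x -77 to -55 and 14 to 35 mm) carry the body between cheeks 39 mm apart up to z = 46, flared up to z = 58 mm; tail stop at x = -89 mm, up to z = 44 mm. Between the saddles the body is free to grip
- dock_seat (a point): where the seated scanner's origin lies, at (0, 0, 30) mm of the dock's frame (the scanner then has the dock's axes and rests within about 2 mm of this height)
- short_box: cardboard box of the same make but shorter, 80 x 56 x 50 mm, label on its -y side: a bystander, does not belong in this layer; origin at the centre of its underside, x along its length
- ink_jar: black ink jar, 54 mm across, 57 mm high, bystander; origin at the centre of its underside
- tall_bottle: white squeeze bottle, 46 mm across, 140 mm high, bystander; origin at the centre of its underside
- slim_bottle: red squeeze bottle, 42 mm across, 125 mm high, bystander; origin at the centre of its underside
- tape_roll: roll of masking tape lying flat, 104 mm across, 24 mm high, bystander; origin at the centre of its underside
- brayer: ink roller with wooden handle, 193 (x) x 98 x 38 mm, bystander; origin under its middle
- eraser: eraser, 23 x 45 x 13 mm, bystander; origin at the centre of its underside
- paint_tube: crimped paint tube lying down, 32 x 114 x 27 mm, bystander; origin under its middle
Mind the look-alikes: they are no part of the job. What is shaped like the long_box but green is not meant.

How it is judged (in metres and radians):
On the way, in this order (a step that is already met when the one before it is completed fails the run):
1. the long box lies in the empty cell, released, label outwards (x of long_box in the frame of pallet between -0.038 and -0.022 m and y of long_box in the frame of pallet between -0.068 and -0.052 m and z of long_box in the frame of pallet between 0.068 and 0.077 m and angle between the x axis of long_box and the x axis of pallet, either way round below 0.09 rad and angle between long_box's own z axis and vertical below 0.06 rad and y of label in the frame of pallet below -0.078 m and linear speed of long_box below 0.02 m/s and angular speed of long_box below 0.15 rad/s and contact force between the fingers and long_box below 0.1 N), for 0.2 s.
2. the scanner, held by the robot, looks squarely at the middle of the label from 60 to 120 mm and stays still for a second (x of label in the frame of window between 0.06 and 0.12 m and y of label in the frame of window between -0.012 and 0.012 m and z of label in the frame of window between -0.012 and 0.012 m and angle between the x axis of scanner and the y axis of long_box, either way round below 0.2 rad and y of window in the frame of long_box below -0.028 m and linear speed of scanner below 0.02 m/s and angular speed of scanner below 0.15 rad/s and x of long_box in the frame of pallet between -0.038 and -0.022 m and y of long_box in the frame of pallet between -0.068 and -0.052 m and z of long_box in the frame of pallet between 0.068 and 0.077 m and angle between the x axis of long_box and the x axis of pallet, either way round below 0.09 rad and angle between long_box's own z axis and vertical below 0.06 rad and y of label in the frame of pallet below -0.078 m and contact force between the fingers and scanner above 0.5 N), for 1 s.
At the end, for the whole second after the job is handed in: The long box lies flat in the empty cell (origin within 8 mm of its centre along each pallet axis, within 0.09 rad of the pallet's axes), label outwards, and the scanner lies at rest on the saddles of its dock (within 9 mm of its seat, within 0.12 rad of its axis, head to the front) (x of long_box in the frame of pallet between -0.038 and -0.022 m and y of long_box in the frame of pallet between -0.068 and -0.052 m and z of long_box in the frame of pallet between 0.068 and 0.077 m and angle between the x axis of long_box and the x axis of pallet, either way round below 0.09 rad and angle between long_box's own z axis and vertical below 0.06 rad and y of label in the frame of pallet below -0.078 m and linear speed of each of long_box, scanner below 0.02 m/s and angular speed of each of long_box, scanner below 0.15 rad/s and horizontal distance between scanner and dock_seat below 0.009 m and z of scanner in the frame of dock between 0.026 and 0.036 m and angle between the x axis of scanner and the x axis of dock, either way round below 0.12 rad and angle between scanner's own z axis and vertical below 0.08 rad and x of window in the frame of dock above 0.05 m); the robot touches nothing.
It fails at once if a box already laid in the layer is shifted by more than 10 mm (distance of any of laid_a, laid_b, laid_c from where it was at the start of the episode above 0.01 m).
It fails at once if another thing on the table is moved by more than 25 mm (distance of any of short_box, ink_jar, tall_bottle, slim_bottle, tape_roll, brayer, eraser, paint_tube from where it was at the start of the episode above 0.025 m).
It also fails if it takes over 72 s, if anything falls off the work surface, if the arm or the gripper's body presses on something with over 40 N, if the wrist force passes 120 N, or if a joint passes its speed limit or range.

### The arm

A 7-joint arm with a two-finger parallel gripper is mounted at the origin on a cart in front of the work surface, level with it; the furniture and walls round the work are solid. World frame = base frame: x ahead of the robot, y to its left, z up, the work surface at z = 0. Lengths are in mm, angles in rad, forces in N, time in s.
With the tool pointing down it reaches from about 400 to 850 mm from the base axis. Payload 4.4 kg.
Tool frame: the origin (TCP) lies between the finger pads; the fingertips stand 22 mm ahead of it and the grasp point (between the pads) lies 3 mm ahead of it (r.tip_extent is the distance from the TCP to the fingertips, in mm); z points along the fingers, y is the line along which they close (so a half turn about z gives the same grasp; the last joint's range is limited). The gripper opens to 94 mm and grips with 3 to 60 N. Pads are 16 mm wide; open, the fingers measure 119 mm over their backs; the gripper's body (75 mm by 177 mm) begins 78 mm behind the grasp point.
Start: joints at [1.258, 0.628, 0.038, 1.517, -0.027, 0.996, -0.02], TCP at [158.825, -630.312, 198.978] pointing down, gripper open.
Joint ranges: [-3.06, 3.06], [-0.37, 2.12], [-1.25, 1.32], [0.18, 2.47], [-1.1, 4.24], [0.23, 1.98], [-2.94, 2.94]. Speed limits (rad/s): [2.57, 2.57, 3.14, 3.14, 3.14, 3.14, 3.14].

### API

Orientations are given as a unit quaternion [w, x, y, z].
In Python, from station import r, read_camera gives the robot as it stands. The module is installed in compiled form; this text tells all that it offers.
- The arm moves only by the tool apply_moves, never from a script. Its argument "commands" is a list of rows, each an object of numbers: "x", "y", "z": the shift along the tool's x, y, z normalised to -1 to 1, where 1 is 150 mm; "ax", "ay", "az": the turn, a rotation vector about the tool's x, y, z normalised to -1 to 1, where 1 is 60 degrees. In form: [{"x": .., "y": .., "z": .., "ax": .., "ay": .., "az": ..}, ...]. A call has exactly 10 rows; each row is the pose to reach, as a shift and turn from the pose commanded when the call began, along the tool's axes at that moment; what a row does not reach only later rows make up. A row lasts 1/10 s, in which the tool goes at most 50 mm and 8.59 degrees, less where a joint would pass 70% of its speed; a pose out of reach is approached as far as the arm can. A call with a number of a shift or a turn outside -1 to 1 is refused whole. A call with a gripper value outside its range is refused whole. "jaw" is the opening, from -1 (shut) to 1 (fully open), set as the call begins (left out, the last holds). The fingers move at their own pace and stop on an object; "newtons" is the grip in N (left out, the last holds). Time passes only in rows, so rows that repeat a pose let the fingers close, or fill a call up. It gives the time, the measured TCP pose, the force, the opening and the grip force at its end, in the units of the state.
- r.sense(): the state, without advancing time (a new reading comes with each control period).
- read_camera(name): name is "side" or "top"; returns a dict with "color" (384x512x3 uint8, blue, green, red), "fovy" (degrees; the focal length in pixels is half the picture's height over the tangent of half this angle, whatever the lens; pixels are square), "cx", "cy" (the principal point, pixels), "xyz" and "orientation" of the camera in the world. Camera axes: x right, y up, looking along -z (the intrinsics and any distortion apply to the point x, -y, -z); pixel columns grow to the right and rows downward; lengths in mm; the calibration is good to about 2 mm. A picture is of the moment at which its call begins. There is no depth.
- r.close_job(): hands the job in; it is judged then, once.
The state is a dict: "clock": time; "q": joint angles; "joint_vel": joint speeds; "joint_efforts": joint torques, N m; "tool_pos": TCP position; "eef_rot": TCP orientation; "ft_force": force on the tool from outside, world axes, zero at the start; "moment": the same for the moment, N m; "finger_gap": opening from 0.0 (shut) to 1.0 (fully open); "finger_force": force on a finger pad.
Only numpy, scipy, OpenCV 4.12 (cv2) and the standard library are available. Lean on these libraries where they do the work, as an engineer would, in place of code of your own. Each camera call takes 0.05 s, during which the arm holds its last target. There are 200 camera calls.

## Working session

There is one attempt and no reset: what is moved stays moved. The work goes in short steps, Python scripts to look and compute and a tool call to move; the robot and the scene stay as the last step left them, time stands still between calls to the robot, and variables do not carry over. Pictures are saved under pics/ and viewed, at most 10 in all, crops included, and the job is handed in when it is done.

Besides the shell and the picture viewer there is one more tool, called after ">>>" as name(argument=value, ...) on one line, values as JSON. apply_moves: Moves the arm, as the interface text tells. Its arguments: {"type":"object","properties":{"commands":{"type":"array"},"jaw":{"type":"number"},"newtons":{"type":"number"}},"required":["commands"]}

```bash
mkdir -p pics
python3 - <<'E'
from station import r, read_camera
import cv2
for n in("side","top"):
    c=read_camera(n); cv2.imwrite(f"pics/{n}0.png",c["color"])
    print(n,{k:v for k,v in c.items() if k!="color"})
print(r.sense())
E
```

```text
side {'fovy': 54.63428318125162, 'cx': 250.53812686117473, 'cy': 193.8221619677993, 'xyz': array([ 485.09044   , -993.07311773,  605.22370551]), 'orientation': array([ 0.85108058,  0.52429713, -0.00220371, -0.02773992])}
top {'fovy': 47.83325937072043, 'cx': 259.54904936917194, 'cy': 188.34312930981167, 'xyz': array([ 360.87385736,   31.96031914, 1535.76263066]), 'orientation': array([ 0.7097615 ,  0.04338017, -0.03889103, -0.70202867])}
{'clock': 0.1, 'q': array([ 1.25819344,  0.6292272 ,  0.03843049,  1.51824932, -0.02696632,
        0.99628226, -0.01999807]), 'joint_vel': array([ 0.0005748 , -0.00258589,  0.00011464, -0.00226974, -0.00151139,
       -0.00103399,  0.0008317 ]), 'joint_efforts': array([ 2.22746807e-03, -5.50793660e+01,  1.14677131e+00, -1.87118769e+01,
       -5.23237337e-02,  1.91843987e-02,  7.53926884e-05]), 'tool_pos': array([ 158.68091206, -629.72069304,  198.16893119]), 'eef_rot': array([-8.15714042e-04,  9.92393378e-01,  1.23104440e-01, -1.18513719e-04]), 'ft_force': array([-0.41493873, -0.07761597, -0.05453155]), 'moment': array([ 0.06333083, -0.00593566,  0.05026474]), 'finger_force': 0.0, 'finger_gap': 1.0004885943416402}
```

View pics/side0.png

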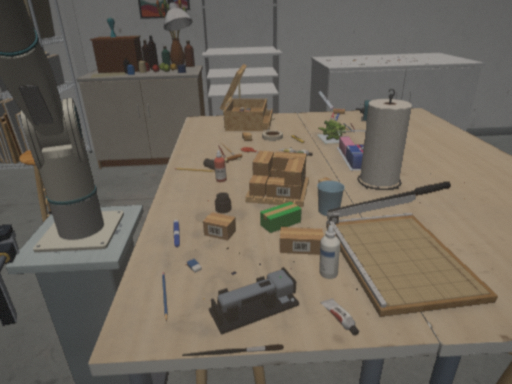

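View pics/top0.png

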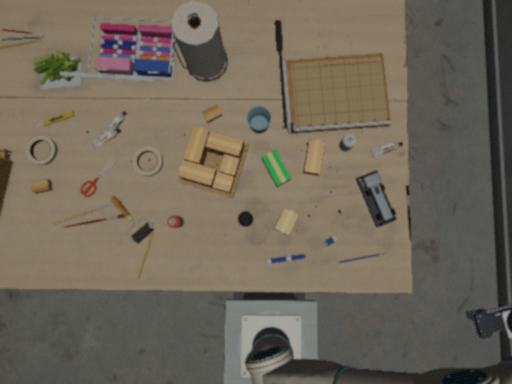

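Candidates for the long box are tan (top 314,157 / side 301,240), tan (top 287,221 / side 220,226) and green (top 277,168 / side 281,217). The first fits because it is tan and clearly longer; the second is the short box and the green one is excluded. I'll confirm this in an enlarged crop.

```bash
cat > h.py <<'E'
import numpy as np, cv2
from scipy.spatial.transform import Rotation as R
from station import r, read_camera
def rot(q): return R.from_quat([q[1],q[2],q[3],q[0]])
def f(c): return c["color"].shape[0]/2/np.tan(np.radians(c["fovy"])/2)
def ray(c,uv):
    d=np.array([(uv[0]-c["cx"])/f(c),-(uv[1]-c["cy"])/f(c),-1]); return rot(c["orientation"]).apply(d)
def onz(c,uv,z):
    d=ray(c,uv); o=c["xyz"]; return o+d*(z-o[2])/d[2]
def proj(c,P):
    p=rot(c["orientation"]).inv().apply(np.atleast_2d(P)-c["xyz"])
    return np.c_[c["cx"]-f(c)*p[:,0]/p[:,2], c["cy"]+f(c)*p[:,1]/p[:,2]]
def tri(c1,u1,c2,u2):
    A=np.zeros((3,3));b=np.zeros(3)
    for c,u in((c1,u1),(c2,u2)):
        d=ray(c,u);d/=np.linalg.norm(d);M=np.eye(3)-np.outer(d,d);A+=M;b+=M@c["xyz"]
    return np.linalg.solve(A,b)
E
python3 - <<'E'
import cv2,numpy as np
s=cv2.imread("pics/side0.png");t=cv2.imread("pics/top0.png")
a=cv2.resize(t[115:240,170:410],(800,417),interpolation=cv2.INTER_CUBIC)
b=cv2.resize(s[140:340,180:360],(540,600),interpolation=cv2.INTER_CUBIC)
cv2.imwrite("pics/topcrop.png",a);cv2.imwrite("pics/sidecrop.png",b)
E
```

```text
(no output)
```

View pics/topcrop.png

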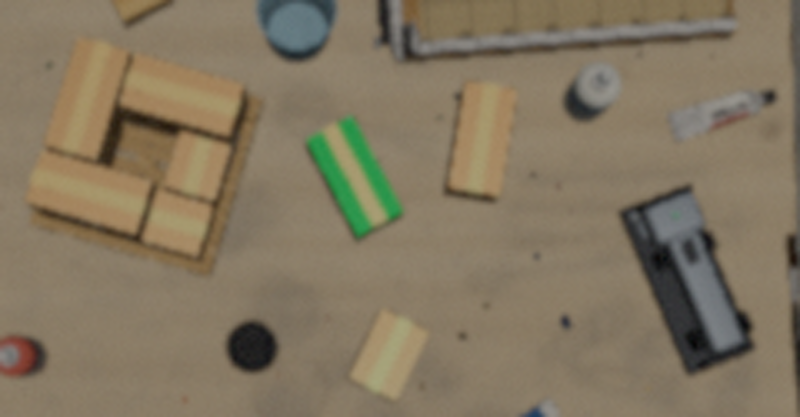

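View pics/sidecrop.png

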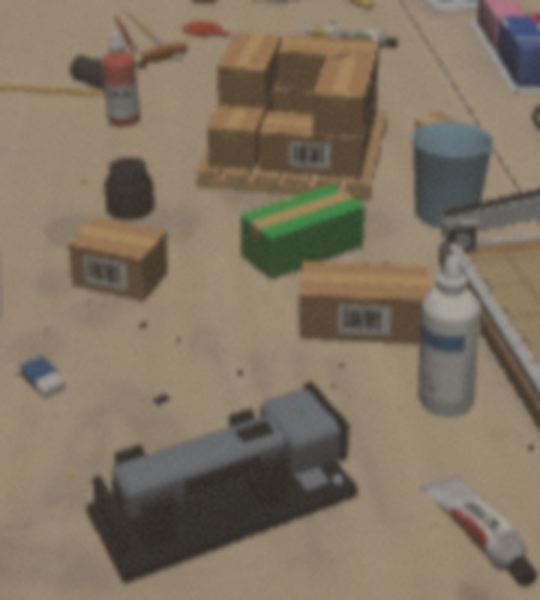

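The top view shows the pinwheel at about crop (140,150), with the empty cell on its lower right, so pallet x points up in the image, tilted about -16°. The long box is at top crop (480,140) and side crop (362,312), brown with its label facing the camera. The short box is at (390,355), the green one at (355,178), and the scanner looks up in the picture at (685,265). So the long brown box is the target. Next I'll measure.

```bash
cat > meas.py <<'E'
from h import *
T=read_camera("top");S=read_camera("side")
ct=lambda p:np.array([p[0]/3.3333+170-.35,p[1]/3.3333+115-.35]); cs=lambda p:np.array([p[0]/3+180-.33,p[1]/3+140-.33])
def sub(c,p):
    g=cv2.cvtColor(c["color"],6)
    q=cv2.cornerSubPix(g,np.array([[p]],np.float32),(2,2),(-1,-1),(3,20,.01))[0,0]
    return q if np.hypot(*(q-p))<2 else p
def kab(M,W):
    M=np.array(M,float);W=np.array(W)[:,:2];m=M.mean(0);w=W.mean(0)
    a=M-m;b=W-w;th=np.arctan2((a[:,0]*b[:,1]-a[:,1]*b[:,0]).sum(),(a*b).sum())
    Q=np.array([[np.cos(th),-np.sin(th)],[np.sin(th),np.cos(th)]]);t=w-Q@m
    return t,th,np.round(W-(M@Q.T+t),1)
top={(-88,-28):(140,235),(-88,88):(28,200),(-32,-28):(153,180),(88,88):(82,38),(88,32):(130,50),(-28,32):(103,160),(88,-88):(245,88),(32,-88):(235,133),(32,28):(120,103)}
side={(-88,-28):(218,66),(-32,-28):(272,70),(32,-88):(314,92),(88,-88):(367,97),(88,88):(378,42),(-28,88):(281,36),(-88,88):(232,33)}
for nm,c,cc,d in(("top",T,ct,top),("side",S,cs,side)):
    for s in(0,1):
        W=[onz(c,sub(c,cc(v)) if s else cc(v),122) for v in d.values()]
        t,th,res=kab(list(d),W);print(nm,s,t.round(1),round(th,4),res.tolist())
# labels by white mask in side view
hsv=cv2.cvtColor(S["color"],40)
g=cv2.cvtColor(S["color"],6)
for nm,(x,y) in(("lower",(309,154)),("long",(363,319)),("short",(105,272))):
    u=cs((x,y)).astype(int);w=13
    roi=hsv[u[1]-w:u[1]+w,u[0]-w:u[0]+w]
    m=((roi[...,1]<75)).astype(np.uint8)
    m=cv2.morphologyEx(m,cv2.MORPH_CLOSE,np.ones((3,3)))
    n,l,st,ce=cv2.connectedComponentsWithStats(m)
    k=[i for i in range(1,n)];k=min(k,key=lambda i:np.hypot(*(ce[i]-w)))
    uv=ce[k]+u-w; z={"lower":47}.get(nm,25)
    rect=cv2.minAreaRect(cv2.findContours((l==k).astype(np.uint8),0,1)[0][0])
    print(nm,uv,st[k],rect,onz(S,uv,z).round(1))
E
python3 meas.py
```

```text
top 0 [627.9 203.7] -0.2717 [[-0.6, -0.7], [2.1, -0.5], [0.6, 2.8], [-2.6, -2.1], [0.6, 3.3], [0.2, -3.7], [-4.9, 2.9], [3.2, -2.8], [1.4, 0.8]]
top 1 [627.1 204.5] -0.267 [[0.2, -1.0], [1.1, -3.4], [-2.5, 3.1], [-1.5, -3.4], [-0.8, 2.3], [1.2, -4.4], [-6.7, 5.3], [3.6, -3.6], [5.3, 5.0]]
side 0 [630.2 212.7] -0.2544 [[0.9, 4.7], [7.7, -0.5], [0.3, 5.0], [1.0, -0.6], [-1.4, -7.3], [-3.5, -2.0], [-5.0, 0.7]]
side 1 [628.8 209.1] -0.276 [[0.8, 3.3], [9.6, 2.3], [2.1, 8.1], [4.7, 4.3], [-5.4, -20.9], [-3.9, 1.4], [-7.9, 1.5]]
lower [283.10144928 191.23913043] [  7   9  15  10 138] ((14.0, 13.5), (9.0, 14.0), 90.0) [636.  121.7  47. ]
long [300.2287234  250.19946809] [  0   8  26  18 376] ((12.5, 16.5), (17.0, 25.0), 90.0) [ 642.2 -187.6   25. ]
short [211.65879265 233.64566929] [  0   0  26  26 381] ((12.5, 12.5), (25.0, 25.0), 90.0) [403.5 -85.7  25. ]
```

Run:
```python
import cv2,numpy as np
s=cv2.imread("pics/side0.png");t=cv2.imread("pics/top0.png")
a=cv2.resize(t[118:205,172:252],None,fx=5,fy=5,interpolation=cv2.INTER_CUBIC)
b=cv2.resize(s[225:337,205:345],None,fx=5,fy=5,interpolation=cv2.INTER_CUBIC)
for i,o in((a,0),(b,0)):
  pass
cv2.imwrite("pics/z1.png",b)
c=cv2.resize(t[130:182,295:360],None,fx=6,fy=6,interpolation=cv2.INTER_CUBIC)
d=cv2.resize(t[165:232,350:405],None,fx=6,fy=6,interpolation=cv2.INTER_CUBIC)
H=np.zeros((402,390+330,3),np.uint8);H[:312,:390]=c;H[:402,390:]=d
cv2.imwrite("pics/z2.png",H)
```

```text
(no output)
```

View pics/z1.png

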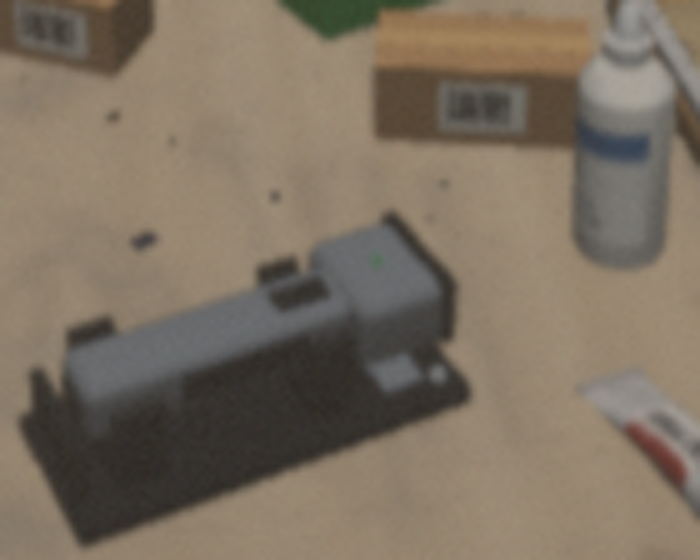

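View pics/z2.png

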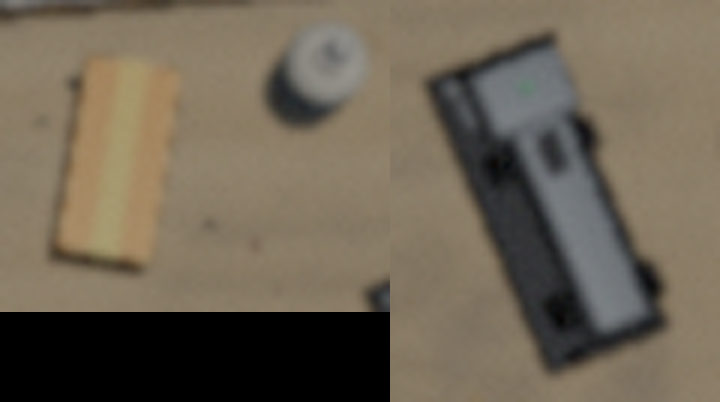

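z1 shows the long box front face at (377,68)-(585,146), its label centre at (484,107), the bottle to its right at (620,150), and the dock with base corners (22,425), (85,540) and (468,390). z2 shows the long box's top face at (85,57)-(180,70)-(150,262), and the dock base at (430,80), (553,35), (665,325), (550,372).

```bash
cat > m2.py <<'E'
from h import *
import pickle
T=read_camera("top");S=read_camera("side")
z1=lambda p:np.array([p[0]/5+205-.4,p[1]/5+225-.4]); z2=lambda p:np.array([p[0]/6+295-.42,p[1]/6+130-.42]); z3=lambda p:np.array([(p[0]-390)/6+350-.42,p[1]/6+165-.42])
P=lambda *a:print(*[np.round(x,1) if not isinstance(x,str) else x for x in a])
P("longbox side: label",onz(S,z1((484,107)),25),"TL",onz(S,z1((377,68)),50),"BL",onz(S,z1((377,137)),0),"TR",onz(S,z1((588,75)),50),"backTL",onz(S,z1((380,12)),50),"BR",onz(S,z1((575,146)),0))
P("longbox top:",*[onz(T,z2(p),50) for p in((85,57),(180,70),(150,268),(57,250))])
P("dock top base z6:",*[onz(T,z3(p),6) for p in((430,80),(553,35),(665,325),(550,372))])
P("dock side base:",onz(S,z1((22,425)),12),onz(S,z1((85,543)),0),onz(S,z1((470,397)),0))
P("scanner top z60 right edge",onz(T,z3((578,125)),60),onz(T,z3((645,310)),60),"tail left",onz(T,z3((595,332)),60),"head front",onz(T,z3((478,90)),66),onz(T,z3((555,65)),66))
P("bottle top",onz(T,z2((335,52)),120),"side base centre bottom",onz(S,z1((620,266)),0))
P("bottle tri",tri(T,z2((332,50)),S,z1((630,12))))
# tri of box label/scanner led
P("led tri",tri(T,z3((528,88)),S,z1((377,261))))
P("box TL tri",tri(T,z2((60,250)),S,z1((377,13))))
E
python3 m2.py
```

```text
longbox side: label [ 648.6 -168.7   25. ] TL [ 591.  -163.6   50. ] BL [ 592.4 -156.5    0. ] TR [ 701.1 -179.9   50. ] backTL [ 599.5 -107.7   50. ] BR [ 698.4 -173.8    0. ]
longbox top: [ 710.  -127.8   50. ] [ 702.8 -183.1   50. ] [ 586.  -165.1   50. ] [ 595.9 -111.4   50. ]
dock top base z6: [ 580.8 -301.4    6. ] [ 608.6 -374.9    6. ] [ 437.  -437.1    6. ] [ 408.7 -369.1    6. ]
dock side base: [ 409.3 -373.1   12. ] [ 437.4 -430.3    0. ] [ 610.4 -358.5    0. ]
scanner top z60 right edge [ 547.9 -373.7   60. ] [ 442.7 -409.4   60. ] tail left [ 429.9 -380.8   60. ] head front [ 566.7 -315.6   66. ] [ 581.6 -359.7   66. ]
bottle top [ 697.7 -259.1  120. ] side base centre bottom [ 699.1 -274.2    0. ]
bottle tri [ 697.2 -254.7  135.2]
led tri [ 568.5 -343.5   68.3]
box TL tri [ 596.3 -112.9   52.6]
```

Both views agree within a few mm: the long box centre is about (651,-145) at yaw -0.15, the pallet about (628,204) at yaw -0.268, the dock about (509,-371) at yaw 0.36, and the bottle about (698,-253). The bottle stands close to the box, so I'll grip away from it first, move the box clear, then regrip. Starting to move.

>>> apply_moves(commands=[{"x": 0.3, "y": -0.18}, {"x": 0.6, "y": -0.36}, {"x": 0.97, "y": -0.59}, {"x": 0.97, "y": -0.59}, {"x": 0.97, "y": -0.59}, {"x": 0.97, "y": -0.59}, {"x": 0.97, "y": -0.59}, {"x": 0.97, "y": -0.59}, {"x": 0.97, "y": -0.59}, {"x": 0.97, "y": -0.59}], jaw=1, newtons=25)

```text
schema error: expected keys x, y, z, ax, ay, az
```

>>> apply_moves(commands=[{"x": 0.3, "y": -0.18}, {"x": 0.6, "y": -0.36}, {"x": 0.97, "y": -0.59}, {"x": 0.97, "y": -0.59}, {"x": 0.97, "y": -0.59}, {"x": 0.97, "y": -0.59}, {"x": 0.97, "y": -0.59}, {"x": 0.97, "y": -0.59}, {"x": 0.97, "y": -0.59}, {"x": 0.97, "y": -0.59}])

```text
schema error: expected keys x, y, z, ax, ay, az
```

>>> apply_moves(commands=[{"x": 0.3, "y": -0.18}, {"x": 0.6, "y": -0.36}, {"x": 0.97, "y": -0.59}, {"x": 0.97, "y": -0.59}, {"x": 0.97, "y": -0.59}, {"x": 0.97, "y": -0.59}, {"x": 0.97, "y": -0.59}, {"x": 0.97, "y": -0.59}, {"x": 0.97, "y": -0.59}, {"x": 0.97, "y": -0.59}])

```text
schema error: expected keys x, y, z, ax, ay, az
```

>>> apply_moves(commands=[{"x": 0.3, "y": -0.18, "az": 0.1}, {"x": 0.6, "y": -0.36, "az": 0.2}, {"x": 0.97, "y": -0.59, "az": 0.3}, {"x": 0.97, "y": -0.59, "az": 0.379}, {"x": 0.97, "y": -0.59, "az": 0.379}, {"x": 0.97, "y": -0.59, "az": 0.379}, {"x": 0.97, "y": -0.59, "az": 0.379}, {"x": 0.97, "y": -0.59, "az": 0.379}, {"x": 0.97, "y": -0.59, "az": 0.379}, {"x": 0.97, "y": -0.59, "az": 0.379}])

```text
schema error: expected keys x, y, z, ax, ay, az
```

```bash
cat > go.py <<'E'
from h import *
import sys
def to(x,y,z,psi):
    s=r.sense();p=s["tool_pos"];m=rot(s["eef_rot"]).as_matrix();cur=np.arctan2(m[1,0],m[0,0])
    d=(psi-cur+np.pi)%(2*np.pi)-np.pi
    l=m.T@(np.array([x,y,z])-p)/150
    print("t",round(s["clock"],1),"pos",p.round(1),"psi",round(cur,4),"tilt",m[:,2].round(3),"ff",round(s["finger_force"],1),"gap",round(s["finger_gap"]*94,1),"q",s["q"].round(2)); print("rows x y z",l.round(3),"az",round(-d/(np.pi/3),4))
if __name__=="__main__": to(*map(float,sys.argv[1:5]))
E
python3 go.py 639 -143 33 -0.15
```

```text
t 0.3 pos [ 158.8 -630.1  198.7] psi 0.2468 tilt [-0.     0.001 -1.   ] ff 0.0 gap 94.2 q [ 1.26  0.63  0.04  1.52 -0.03  1.   -0.02]
rows x y z [ 3.898 -2.366  1.106] az 0.3789
```

>>> apply_moves(commands=[{"x": 0.3, "y": -0.18, "z": 0, "ax": 0, "ay": 0, "az": 0}, {"x": 0.6, "y": -0.36, "z": 0, "ax": 0, "ay": 0, "az": 0}, {"x": 0.97, "y": -0.59, "z": 0, "ax": 0, "ay": 0, "az": 0}, {"x": 0.97, "y": -0.59, "z": 0, "ax": 0, "ay": 0, "az": 0}, {"x": 0.97, "y": -0.59, "z": 0, "ax": 0, "ay": 0, "az": 0}, {"x": 0.97, "y": -0.59, "z": 0, "ax": 0, "ay": 0, "az": 0}, {"x": 0.97, "y": -0.59, "z": 0, "ax": 0, "ay": 0, "az": 0}, {"x": 0.97, "y": -0.59, "z": 0, "ax": 0, "ay": 0, "az": 0}, {"x": 0.97, "y": -0.59, "z": 0, "ax": 0, "ay": 0, "az": 0}, {"x": 0.97, "y": -0.59, "z": 0, "ax": 0, "ay": 0, "az": 0}], jaw=1, newtons=25)

```text
clock: 1.3
tool_pos: [277.6, -509.5, 198.9]
eef_rot: [0.0, 0.992, 0.122, -0.0]
ft_force: [-0.2, -0.0, 0.7]
finger_gap: 1.001
finger_force: 0.0
```

>>> apply_moves(commands=[{"x": 0.3, "y": -0.18, "z": 0, "ax": 0, "ay": 0, "az": 0}, {"x": 0.6, "y": -0.36, "z": 0, "ax": 0, "ay": 0, "az": 0}, {"x": 0.97, "y": -0.59, "z": 0, "ax": 0, "ay": 0, "az": 0}, {"x": 0.97, "y": -0.59, "z": 0, "ax": 0, "ay": 0, "az": 0}, {"x": 0.97, "y": -0.59, "z": 0, "ax": 0, "ay": 0, "az": 0}, {"x": 0.97, "y": -0.59, "z": 0, "ax": 0, "ay": 0, "az": 0}, {"x": 0.97, "y": -0.59, "z": 0, "ax": 0, "ay": 0, "az": 0}, {"x": 0.97, "y": -0.59, "z": 0, "ax": 0, "ay": 0, "az": 0}, {"x": 0.97, "y": -0.59, "z": 0, "ax": 0, "ay": 0, "az": 0}, {"x": 0.97, "y": -0.59, "z": 0, "ax": 0, "ay": 0, "az": 0}])

```text
clock: 2.3
tool_pos: [397.2, -388.2, 199.0]
eef_rot: [0.0, 0.992, 0.122, -0.0]
ft_force: [0.3, -0.0, -0.3]
finger_gap: 1.0
finger_force: 0.0
```

>>> apply_moves(commands=[{"x": 0.3, "y": -0.18, "z": 0, "ax": 0, "ay": 0, "az": 0}, {"x": 0.6, "y": -0.36, "z": 0, "ax": 0, "ay": 0, "az": 0}, {"x": 0.97, "y": -0.59, "z": 0, "ax": 0, "ay": 0, "az": 0}, {"x": 0.97, "y": -0.59, "z": 0, "ax": 0, "ay": 0, "az": 0}, {"x": 0.97, "y": -0.59, "z": 0, "ax": 0, "ay": 0, "az": 0}, {"x": 0.97, "y": -0.59, "z": 0, "ax": 0, "ay": 0, "az": 0}, {"x": 0.97, "y": -0.59, "z": 0, "ax": 0, "ay": 0, "az": 0}, {"x": 0.97, "y": -0.59, "z": 0, "ax": 0, "ay": 0, "az": 0}, {"x": 0.97, "y": -0.59, "z": 0, "ax": 0, "ay": 0, "az": 0}, {"x": 0.97, "y": -0.59, "z": 0, "ax": 0, "ay": 0, "az": 0}])

```text
clock: 3.3
tool_pos: [516.8, -267.0, 199.1]
eef_rot: [0.0, 0.992, 0.122, 0.0]
ft_force: [-0.8, -0.3, 0.5]
finger_gap: 1.0
finger_force: 0.0
```

>>> apply_moves(commands=[{"x": 0.3, "y": -0.18, "z": 0, "ax": 0, "ay": 0, "az": 0.1}, {"x": 0.6, "y": -0.36, "z": 0, "ax": 0, "ay": 0, "az": 0.2}, {"x": 0.97, "y": -0.59, "z": 0, "ax": 0, "ay": 0, "az": 0.3}, {"x": 0.97, "y": -0.59, "z": 0, "ax": 0, "ay": 0, "az": 0.379}, {"x": 0.97, "y": -0.59, "z": 0, "ax": 0, "ay": 0, "az": 0.379}, {"x": 0.97, "y": -0.59, "z": 0, "ax": 0, "ay": 0, "az": 0.379}, {"x": 0.97, "y": -0.59, "z": 0, "ax": 0, "ay": 0, "az": 0.379}, {"x": 0.97, "y": -0.59, "z": 0, "ax": 0, "ay": 0, "az": 0.379}, {"x": 0.97, "y": -0.59, "z": 0, "ax": 0, "ay": 0, "az": 0.379}, {"x": 0.97, "y": -0.59, "z": 0, "ax": 0, "ay": 0, "az": 0.379}])

```text
clock: 4.3
tool_pos: [636.4, -145.7, 199.2]
eef_rot: [0.0, 0.997, -0.076, 0.0]
ft_force: [0.1, -0.5, 0.2]
finger_gap: 1.0
finger_force: 0.0
```

```bash
python3 go.py 639 -143 33 -0.15
```

```text
t 4.3 pos [ 636.4 -145.7  199.2] psi -0.1512 tilt [ 0. -0. -1.] ff 0.0 gap 94.0 q [ 0.11  0.64  0.13  1.51 -0.09  1.   -1.46]
rows x y z [ 0.014 -0.021  1.108] az -0.0012
```

>>> apply_moves(commands=[{"x": 0.014, "y": -0.02, "z": 0.2, "ax": 0, "ay": 0, "az": 0}, {"x": 0.014, "y": -0.02, "z": 0.4, "ax": 0, "ay": 0, "az": 0}, {"x": 0.014, "y": -0.02, "z": 0.6, "ax": 0, "ay": 0, "az": 0}, {"x": 0.014, "y": -0.02, "z": 0.75, "ax": 0, "ay": 0, "az": 0}, {"x": 0.014, "y": -0.02, "z": 0.9, "ax": 0, "ay": 0, "az": 0}, {"x": 0.014, "y": -0.02, "z": 1, "ax": 0, "ay": 0, "az": 0}, {"x": 0.014, "y": -0.02, "z": 1, "ax": 0, "ay": 0, "az": 0}, {"x": 0.014, "y": -0.02, "z": 1, "ax": 0, "ay": 0, "az": 0}, {"x": 0.014, "y": -0.02, "z": 1, "ax": 0, "ay": 0, "az": 0}, {"x": 0.014, "y": -0.02, "z": 1, "ax": 0, "ay": 0, "az": 0}])

```text
clock: 5.3
tool_pos: [640.2, -142.5, 50.4]
eef_rot: [0.0, 0.997, -0.075, 0.001]
ft_force: [0.2, -0.7, -0.4]
finger_gap: 1.0
finger_force: 0.0
```

>>> apply_moves(commands=[{"x": 0, "y": 0, "z": 0.06, "ax": 0, "ay": 0, "az": 0}, {"x": 0, "y": 0, "z": 0.06, "ax": 0, "ay": 0, "az": 0}, {"x": 0, "y": 0, "z": 0.06, "ax": 0, "ay": 0, "az": 0}, {"x": 0, "y": 0, "z": 0.06, "ax": 0, "ay": 0, "az": 0}, {"x": 0, "y": 0, "z": 0.06, "ax": 0, "ay": 0, "az": 0}, {"x": 0, "y": 0, "z": 0.06, "ax": 0, "ay": 0, "az": 0}, {"x": 0, "y": 0, "z": 0.06, "ax": 0, "ay": 0, "az": 0}, {"x": 0, "y": 0, "z": 0.06, "ax": 0, "ay": 0, "az": 0}, {"x": 0, "y": 0, "z": 0.06, "ax": 0, "ay": 0, "az": 0}, {"x": 0, "y": 0, "z": 0.06, "ax": 0, "ay": 0, "az": 0}], jaw=0.1, newtons=20)

```text
clock: 6.3
tool_pos: [639.3, -142.5, 40.1]
eef_rot: [0.0, 0.997, -0.075, 0.0]
ft_force: [-0.1, -1.1, 1.1]
finger_gap: 0.591
finger_force: 20.0
```

```bash
python3 go.py 575 -160 50 -0.15
```

```text
t 6.3 pos [ 639.3 -142.5   40.1] psi -0.1502 tilt [ 0. -0. -1.] ff 20.0 gap 55.5 q [ 0.12  0.83  0.1   1.63 -0.12  0.69 -1.44]
rows x y z [-0.407  0.18  -0.066] az -0.0002
```

>>> apply_moves(commands=[{"x": 0, "y": 0, "z": -0.06, "ax": 0, "ay": 0, "az": 0}, {"x": -0.05, "y": 0.02, "z": -0.06, "ax": 0, "ay": 0, "az": 0}, {"x": -0.15, "y": 0.06, "z": -0.06, "ax": 0, "ay": 0, "az": 0}, {"x": -0.25, "y": 0.1, "z": -0.06, "ax": 0, "ay": 0, "az": 0}, {"x": -0.35, "y": 0.15, "z": -0.06, "ax": 0, "ay": 0, "az": 0}, {"x": -0.4, "y": 0.18, "z": -0.06, "ax": 0, "ay": 0, "az": 0}, {"x": -0.4, "y": 0.18, "z": -0.05, "ax": 0, "ay": 0, "az": 0}, {"x": -0.4, "y": 0.18, "z": -0.02, "ax": 0, "ay": 0, "az": 0}, {"x": -0.4, "y": 0.18, "z": 0, "ax": 0, "ay": 0, "az": 0}, {"x": -0.4, "y": 0.18, "z": 0, "ax": 0, "ay": 0, "az": 0}])

```text
clock: 7.3
tool_pos: [576.8, -159.4, 39.8]
eef_rot: [-0.0, 0.997, -0.075, 0.0]
ft_force: [0.5, -0.1, 1.0]
finger_gap: 0.589
finger_force: 20.0
```

>>> apply_moves(commands=[{"x": 0, "y": 0, "z": 0, "ax": 0, "ay": 0, "az": 0}, {"x": 0, "y": 0, "z": 0, "ax": 0, "ay": 0, "az": 0}, {"x": 0, "y": 0, "z": 0, "ax": 0, "ay": 0, "az": 0}, {"x": 0, "y": 0, "z": 0, "ax": 0, "ay": 0, "az": 0}, {"x": 0.03, "y": 0, "z": 0.03, "ax": 0, "ay": 0, "az": 0}, {"x": 0.08, "y": 0, "z": 0.05, "ax": 0, "ay": 0, "az": 0}, {"x": 0.13, "y": 0, "z": 0.05, "ax": 0, "ay": 0, "az": 0}, {"x": 0.173, "y": 0, "z": 0.05, "ax": 0, "ay": 0, "az": 0}, {"x": 0.173, "y": 0, "z": 0.05, "ax": 0, "ay": 0, "az": 0}, {"x": 0.173, "y": 0, "z": 0.05, "ax": 0, "ay": 0, "az": 0}], jaw=0.7)

```text
clock: 8.3
tool_pos: [601.6, -163.8, 32.4]
eef_rot: [0.0, 0.997, -0.075, -0.0]
ft_force: [-1.0, -0.4, 0.3]
finger_gap: 0.853
finger_force: 0.0
```

Run:
```python
from h import *
from go import to
c=read_camera("side");im=c["color"]
cv2.imwrite("pics/s2.png",cv2.resize(im[150:300,180:340],None,fx=3.75,fy=3.75,interpolation=2))
to(600,-160,33,-.15)
```

```text
t 8.3 pos [ 601.3 -163.8   32.5] psi -0.1501 tilt [-0.  0. -1.] ff 0.0 gap 79.8 q [ 0.17  0.8   0.09  1.72 -0.11  0.62 -1.4 ]
rows x y z [-0.012 -0.023 -0.004] az -0.0001
```

View pics/s2.png

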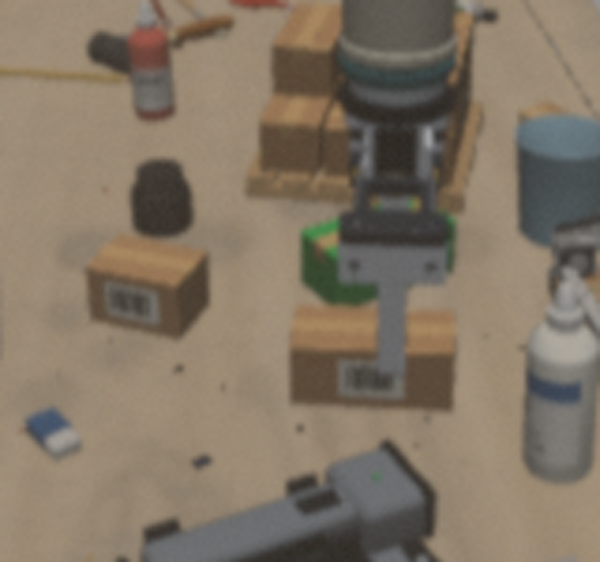

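The side view shows the long box at (290..453, 310..408), clear of everything, with the finger at column 393, about 15 mm beyond its middle as planned. Now I'll grip and lift.

>>> apply_moves(commands=[{"x": 0, "y": 0, "z": 0, "ax": 0, "ay": 0, "az": 0}, {"x": 0, "y": 0, "z": 0, "ax": 0, "ay": 0, "az": 0}, {"x": 0, "y": 0, "z": 0, "ax": 0, "ay": 0, "az": 0}, {"x": 0, "y": 0, "z": 0, "ax": 0, "ay": 0, "az": 0}, {"x": 0, "y": 0, "z": -0.1, "ax": 0, "ay": 0, "az": 0}, {"x": 0, "y": 0, "z": -0.3, "ax": 0, "ay": 0, "az": 0}, {"x": 0, "y": 0, "z": -0.5, "ax": 0, "ay": 0, "az": 0}, {"x": 0, "y": 0, "z": -0.7, "ax": 0, "ay": 0, "az": 0}, {"x": 0, "y": 0, "z": -0.9, "ax": 0, "ay": 0, "az": 0}, {"x": 0, "y": 0, "z": -1, "ax": 0, "ay": 0, "az": 0}], jaw=0.1, newtons=30)

```text
clock: 9.35
tool_pos: [602.8, -164.3, 186.4]
eef_rot: [0.0, 0.997, -0.075, 0.002]
ft_force: [1.0, -0.2, -1.6]
finger_gap: 0.592
finger_force: 30.0
```

```bash
python3 go.py 586 95 190 -0.268
```

```text
t 9.3 pos [ 602.8 -164.3  186.4] psi -0.1504 tilt [ 0.005 -0.001 -1.   ] ff 30.0 gap 55.7 q [ 0.14  0.6   0.13  1.61 -0.09  0.92 -1.42]
rows x y z [-0.37  -1.692 -0.026] az 0.1123
```

>>> apply_moves(commands=[{"x": -0.02, "y": -0.1, "z": -0.03, "ax": 0, "ay": 0, "az": 0}, {"x": -0.06, "y": -0.25, "z": -0.03, "ax": 0, "ay": 0, "az": 0}, {"x": -0.09, "y": -0.42, "z": -0.03, "ax": 0, "ay": 0, "az": 0}, {"x": -0.13, "y": -0.59, "z": -0.03, "ax": 0, "ay": 0, "az": 0}, {"x": -0.16, "y": -0.75, "z": -0.03, "ax": 0, "ay": 0, "az": 0}, {"x": -0.185, "y": -0.85, "z": -0.03, "ax": 0, "ay": 0, "az": 0}, {"x": -0.185, "y": -0.85, "z": -0.03, "ax": 0, "ay": 0, "az": 0}, {"x": -0.185, "y": -0.85, "z": -0.03, "ax": 0, "ay": 0, "az": 0}, {"x": -0.185, "y": -0.85, "z": -0.03, "ax": 0, "ay": 0, "az": 0}, {"x": -0.185, "y": -0.85, "z": -0.03, "ax": 0, "ay": 0, "az": 0}])

```text
clock: 10.35
tool_pos: [593.1, -35.4, 187.0]
eef_rot: [0.0, 0.997, -0.076, 0.0]
ft_force: [0.5, 0.4, -0.8]
finger_gap: 0.598
finger_force: 30.0
```

>>> apply_moves(commands=[{"x": -0.02, "y": -0.1, "z": 0, "ax": 0, "ay": 0, "az": 0.02}, {"x": -0.06, "y": -0.25, "z": 0, "ax": 0, "ay": 0, "az": 0.05}, {"x": -0.09, "y": -0.42, "z": 0, "ax": 0, "ay": 0, "az": 0.08}, {"x": -0.13, "y": -0.59, "z": 0, "ax": 0, "ay": 0, "az": 0.112}, {"x": -0.16, "y": -0.75, "z": 0, "ax": 0, "ay": 0, "az": 0.112}, {"x": -0.185, "y": -0.85, "z": 0, "ax": 0, "ay": 0, "az": 0.112}, {"x": -0.185, "y": -0.85, "z": 0, "ax": 0, "ay": 0, "az": 0.112}, {"x": -0.185, "y": -0.85, "z": 0, "ax": 0, "ay": 0, "az": 0.112}, {"x": -0.185, "y": -0.85, "z": 0, "ax": 0, "ay": 0, "az": 0.112}, {"x": -0.185, "y": -0.85, "z": 0, "ax": 0, "ay": 0, "az": 0.112}])

```text
clock: 11.35
tool_pos: [585.0, 94.7, 187.0]
eef_rot: [0.0, 0.991, -0.135, 0.0]
ft_force: [0.3, 0.3, -0.2]
finger_gap: 0.593
finger_force: 30.0
```

Run:
```python
from h import *
from go import to
c=read_camera("side");im=c["color"];t=read_camera("top")
a=cv2.resize(im[110:210,215:315],(500,500),interpolation=2);b=cv2.resize(t["color"][120:220,180:260],(400,500),interpolation=2)
cv2.imwrite("pics/s3.png",np.hstack([a,b])[:, :800])
to(597,150,180,-.268)
```

```text
t 11.4 pos [584.9  95.4 187. ] psi -0.2691 tilt [ 0. -0. -1.] ff 30.0 gap 55.5 q [-0.31  0.56  0.16  1.7  -0.11  0.89 -1.94]
rows x y z [-0.019 -0.372  0.047] az -0.001
```

View pics/s3.png

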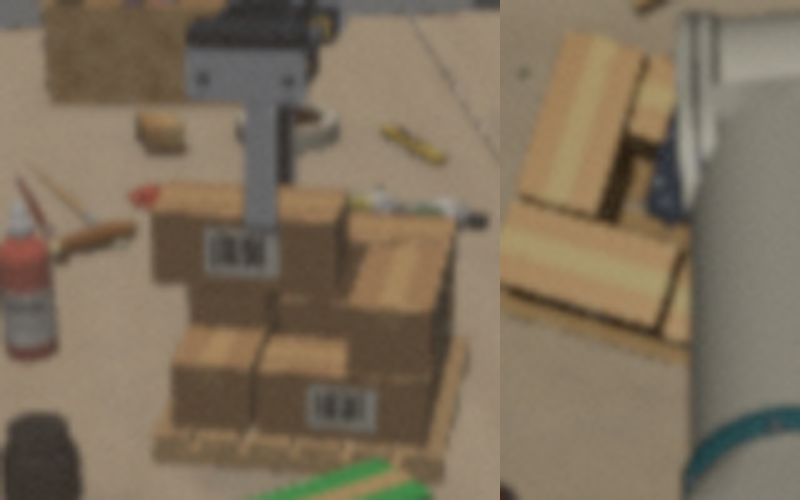

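The left half (side view) shows the held box with its label at (241,254), and below it the lower layer with its label at (342,409) and front top edge (172,367)-(435,378). In the right half the arm hides the cell from the top camera. I'll use the held box's label as a local calibration for the pallet's label and corners.

```bash
cat > m3.py <<'E'
from h import *
from meas import kab
c=read_camera("side");px=lambda p:np.array([p[0]/5+215-.4,p[1]/5+110-.4])
g=cv2.cvtColor(c["color"],40)
def lab(u,w=9):
    u=np.array(u).astype(int);roi=g[u[1]-w:u[1]+w,u[0]-w:u[0]+w]
    m=(roi[...,1]<75).astype(np.uint8);m=cv2.morphologyEx(m,3,np.ones((3,3)))
    n,l,st,ce=cv2.connectedComponentsWithStats(m);k=min(range(1,n),key=lambda i:np.hypot(*(ce[i]-w)));print(st[k]);return ce[k]+u-w
true=np.array([563.,72.4,179.6]);pt=proj(c,true)[0]
uh=lab(px((241,254)));ul=lab(px((342,409)))
print("held label mask",uh,"pick",px((241,254)),"proj of truth",pt,"lower",ul,px((342,409)))
b=px((241,254))-pt
obs={(30,-88,47):(342,409),(-88,-88,72):(172,367),(88,-88,72):(435,378),(-88,-88,22):(175,425),(88,-88,22):(435,442),(-88,-28,122):None}
M=[k[:2] for k,v in obs.items() if v];
for nm,bb in(("raw",0*b),("corr",b)):
    W=[onz(c,px(v)-bb,k[2]) for k,v in obs.items() if v]
    t,th,res=kab(M,W);print(nm,t.round(1),round(th,3),res.tolist())
    th=-.268;Q=np.array([[np.cos(th),-np.sin(th)],[np.sin(th),np.cos(th)]])
    print([ (w[:2]-Q@np.array(m)).round(1).tolist() for m,w in zip(M,W)])
E
python3 m3.py | grep -v -e '^top' -e '^side'
```

```text
lower [283.10869565 191.24637681] [  7   9  15  10 138] ((14.0, 13.5), (9.0, 14.0), 90.0) [636.  121.6  47. ]
long [299.5 245.5] [  0   0  26  26 676] ((12.5, 12.5), (25.0, 25.0), 90.0) [ 643.9 -166.    25. ]
short [211.64907652 233.67546174] [  0   0  26  26 379] ((12.5, 12.5), (25.0, 25.0), 90.0) [403.5 -85.9  25. ]
[  2   0  16  15 198]
[  2   5  16  10 145]
held label mask [263.37373737 158.7979798 ] pick [262.8 160.4] proj of truth [262.16176379 160.81409998] lower [283.51034483 191.28965517] [283.  191.4]
raw [629.1 216.6] -0.226 [[-3.2, -3.7], [-0.8, -5.1], [0.5, -1.0], [0.4, 6.6], [3.1, 3.1]]
[[629.9, 213.3], [631.0, 207.0], [634.2, 218.4], [632.3, 218.8], [636.7, 222.4]]
corr [626.6 213.7] -0.225 [[-3.2, -3.6], [-0.6, -5.2], [0.4, -1.0], [0.6, 6.7], [2.9, 3.2]]
[[627.3, 210.4], [628.7, 203.9], [631.5, 215.5], [629.9, 215.8], [634.0, 219.7]]
```

```bash
python3 go.py 596.2 152.6 160 -0.264
```

```text
t 11.6 pos [584.8  96.2 187. ] psi -0.268 tilt [ 0. -0. -1.] ff 30.0 gap 55.4 q [-0.31  0.56  0.16  1.7  -0.11  0.89 -1.94]
rows x y z [-0.027 -0.382  0.18 ] az -0.0038
```

>>> apply_moves(commands=[{"x": -0.005, "y": -0.07, "z": 0, "ax": 0, "ay": 0, "az": 0}, {"x": -0.01, "y": -0.15, "z": 0, "ax": 0, "ay": 0, "az": 0}, {"x": -0.02, "y": -0.25, "z": 0, "ax": 0, "ay": 0, "az": 0}, {"x": -0.027, "y": -0.34, "z": 0, "ax": 0, "ay": 0, "az": 0}, {"x": -0.027, "y": -0.38, "z": 0, "ax": 0, "ay": 0, "az": 0}, {"x": -0.027, "y": -0.38, "z": 0.05, "ax": 0, "ay": 0, "az": 0}, {"x": -0.027, "y": -0.38, "z": 0.1, "ax": 0, "ay": 0, "az": 0}, {"x": -0.027, "y": -0.38, "z": 0.14, "ax": 0, "ay": 0, "az": 0}, {"x": -0.027, "y": -0.38, "z": 0.17, "ax": 0, "ay": 0, "az": 0}, {"x": -0.027, "y": -0.38, "z": 0.17, "ax": 0, "ay": 0, "az": 0}])

```text
clock: 12.6
tool_pos: [595.3, 151.9, 160.5]
eef_rot: [0.0, 0.991, -0.134, -0.001]
ft_force: [-0.1, 0.3, -1.4]
finger_gap: 0.591
finger_force: 30.0
```

Run:
```python
from h import *
from go import to
im=read_camera("side")["color"]
cv2.imwrite("pics/s4.png",cv2.resize(im[130:210,215:315],(800,640)[0:1]+(640,),interpolation=2)[:600])
to(596.2,152.6,111,-.264)
```

```text
t 12.7 pos [595.7 152.1 161.1] psi -0.2682 tilt [-0.001 -0.    -1.   ] ff 30.0 gap 55.6 q [-0.39  0.62  0.16  1.66 -0.12  0.86 -2.03]
rows x y z [ 0.002 -0.004  0.334] az -0.004
```

View pics/s4.png

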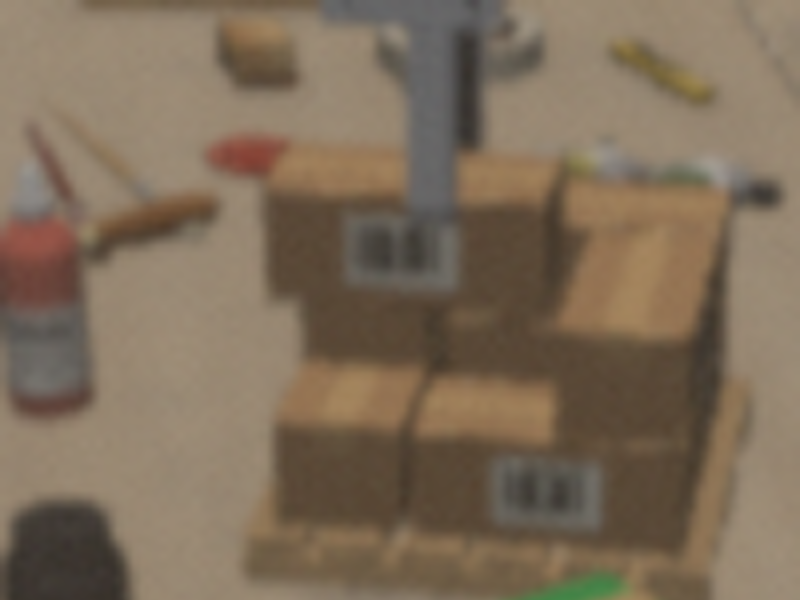

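The box's lower front edge (270,297)-(548,314) lines up with box a's top front edge (557,330)-(693,335) once the 7 mm height difference is allowed for. Its left edge (270) is above the lower layer's corner (278) after perspective, so it is aligned. Descending.

>>> apply_moves(commands=[{"x": 0, "y": 0, "z": 0.04, "ax": 0, "ay": 0, "az": 0}, {"x": 0, "y": 0, "z": 0.08, "ax": 0, "ay": 0, "az": 0}, {"x": 0, "y": 0, "z": 0.12, "ax": 0, "ay": 0, "az": 0}, {"x": 0, "y": 0, "z": 0.16, "ax": 0, "ay": 0, "az": 0}, {"x": 0, "y": 0, "z": 0.2, "ax": 0, "ay": 0, "az": 0}, {"x": 0, "y": 0, "z": 0.24, "ax": 0, "ay": 0, "az": 0}, {"x": 0, "y": 0, "z": 0.28, "ax": 0, "ay": 0, "az": 0}, {"x": 0, "y": 0, "z": 0.32, "ax": 0, "ay": 0, "az": 0}, {"x": 0, "y": 0, "z": 0.34, "ax": 0, "ay": 0, "az": 0}, {"x": 0, "y": 0, "z": 0.34, "ax": 0, "ay": 0, "az": 0}])

```text
clock: 13.65
tool_pos: [595.6, 152.6, 109.9]
eef_rot: [0.0, 0.991, -0.133, -0.0]
ft_force: [-0.0, 0.4, -2.1]
finger_gap: 0.592
finger_force: 30.0
```

Run:
```python
from go import *
to(596.2,152.6,104,-.264);print(r.sense()["ft_force"].round(1))
```

```text
t 13.7 pos [595.6 152.6 109.9] psi -0.2674 tilt [-0.001 -0.    -1.   ] ff 30.0 gap 55.7 q [-0.38  0.69  0.14  1.71 -0.13  0.76 -2.02]
rows x y z [ 0.004 -0.001  0.04 ] az -0.0033
[-0.   0.4 -2.1]
```

>>> apply_moves(commands=[{"x": 0, "y": 0, "z": 0.01, "ax": 0, "ay": 0, "az": 0}, {"x": 0, "y": 0, "z": 0.02, "ax": 0, "ay": 0, "az": 0}, {"x": 0, "y": 0, "z": 0.03, "ax": 0, "ay": 0, "az": 0}, {"x": 0, "y": 0, "z": 0.035, "ax": 0, "ay": 0, "az": 0}, {"x": 0, "y": 0, "z": 0.038, "ax": 0, "ay": 0, "az": 0}, {"x": 0, "y": 0, "z": 0.038, "ax": 0, "ay": 0, "az": 0}, {"x": 0, "y": 0, "z": 0.038, "ax": 0, "ay": 0, "az": 0}, {"x": 0, "y": 0, "z": 0.038, "ax": 0, "ay": 0, "az": 0}, {"x": 0, "y": 0, "z": 0.038, "ax": 0, "ay": 0, "az": 0}, {"x": 0, "y": 0, "z": 0.038, "ax": 0, "ay": 0, "az": 0}])

```text
clock: 14.65
tool_pos: [596.0, 152.7, 104.8]
eef_rot: [-0.0, 0.991, -0.133, 0.0]
ft_force: [0.4, -0.3, -1.1]
finger_gap: 0.594
finger_force: 30.0
```

>>> apply_moves(commands=[{"x": 0, "y": 0, "z": 0, "ax": 0, "ay": 0, "az": 0}, {"x": 0, "y": 0, "z": 0, "ax": 0, "ay": 0, "az": 0}, {"x": 0, "y": 0, "z": 0, "ax": 0, "ay": 0, "az": 0}, {"x": 0, "y": 0, "z": 0, "ax": 0, "ay": 0, "az": 0}, {"x": 0, "y": 0, "z": 0, "ax": 0, "ay": 0, "az": 0}, {"x": 0, "y": 0, "z": 0, "ax": 0, "ay": 0, "az": 0}, {"x": 0, "y": 0, "z": -0.03, "ax": 0, "ay": 0, "az": 0}, {"x": 0, "y": 0, "z": -0.1, "ax": 0, "ay": 0, "az": 0}, {"x": 0, "y": 0, "z": -0.2, "ax": 0, "ay": 0, "az": 0}, {"x": 0, "y": 0, "z": -0.4, "ax": 0, "ay": 0, "az": 0}], jaw=0.55)

```text
clock: 15.65
tool_pos: [594.6, 152.3, 164.5]
eef_rot: [0.001, 0.991, -0.133, -0.002]
ft_force: [0.2, 1.3, 0.0]
finger_gap: 0.774
finger_force: 0.0
```

Run:
```python
from go import *
to(497,-375,180,.36);print(r.sense()["ft_force"].round(1))
```

```text
t 15.7 pos [594.6 152.3 164.5] psi -0.2674 tilt [-0.003 -0.001 -1.   ] ff 0.0 gap 72.8 q [-0.39  0.62  0.16  1.66 -0.12  0.87 -2.03]
rows x y z [ 0.301  3.563 -0.098] az -0.5991
[0.2 1.3 0. ]
```

>>> apply_moves(commands=[{"x": 0, "y": 0, "z": -0.13, "ax": 0, "ay": 0, "az": 0}, {"x": 0.02, "y": 0.2, "z": -0.13, "ax": 0, "ay": 0, "az": 0}, {"x": 0.05, "y": 0.5, "z": -0.13, "ax": 0, "ay": 0, "az": 0}, {"x": 0.08, "y": 0.8, "z": -0.13, "ax": 0, "ay": 0, "az": 0}, {"x": 0.08, "y": 0.95, "z": -0.13, "ax": 0, "ay": 0, "az": 0}, {"x": 0.08, "y": 0.95, "z": -0.13, "ax": 0, "ay": 0, "az": 0}, {"x": 0.08, "y": 0.95, "z": -0.13, "ax": 0, "ay": 0, "az": 0}, {"x": 0.08, "y": 0.95, "z": -0.13, "ax": 0, "ay": 0, "az": 0}, {"x": 0.08, "y": 0.95, "z": -0.13, "ax": 0, "ay": 0, "az": 0}, {"x": 0.08, "y": 0.95, "z": -0.13, "ax": 0, "ay": 0, "az": 0}])

```text
clock: 16.65
tool_pos: [570.1, 13.5, 184.2]
eef_rot: [-0.0, 0.991, -0.132, -0.0]
ft_force: [0.4, 0.4, -1.0]
finger_gap: 0.774
finger_force: 0.0
```

>>> apply_moves(commands=[{"x": 0.02, "y": 0.3, "z": 0, "ax": 0, "ay": 0, "az": 0}, {"x": 0.05, "y": 0.6, "z": 0, "ax": 0, "ay": 0, "az": 0}, {"x": 0.08, "y": 0.9, "z": 0, "ax": 0, "ay": 0, "az": 0}, {"x": 0.08, "y": 0.95, "z": 0, "ax": 0, "ay": 0, "az": 0}, {"x": 0.08, "y": 0.95, "z": 0, "ax": 0, "ay": 0, "az": 0}, {"x": 0.08, "y": 0.95, "z": 0, "ax": 0, "ay": 0, "az": 0}, {"x": 0.08, "y": 0.95, "z": 0, "ax": 0, "ay": 0, "az": 0}, {"x": 0.08, "y": 0.95, "z": 0, "ax": 0, "ay": 0, "az": 0}, {"x": 0.08, "y": 0.95, "z": 0, "ax": 0, "ay": 0, "az": 0}, {"x": 0.08, "y": 0.95, "z": 0, "ax": 0, "ay": 0, "az": 0}], jaw=0.3)

```text
clock: 17.65
tool_pos: [544.0, -127.9, 184.3]
eef_rot: [-0.0, 0.991, -0.133, 0.0]
ft_force: [0.1, 1.1, -0.8]
finger_gap: 0.648
finger_force: 0.0
```

>>> apply_moves(commands=[{"x": 0.02, "y": 0.3, "z": 0, "ax": 0, "ay": 0, "az": 0}, {"x": 0.05, "y": 0.6, "z": 0, "ax": 0, "ay": 0, "az": 0}, {"x": 0.08, "y": 0.9, "z": 0, "ax": 0, "ay": 0, "az": 0}, {"x": 0.08, "y": 0.95, "z": 0, "ax": 0, "ay": 0, "az": -0.1}, {"x": 0.08, "y": 0.95, "z": 0, "ax": 0, "ay": 0, "az": -0.2}, {"x": 0.08, "y": 0.95, "z": 0, "ax": 0, "ay": 0, "az": -0.3}, {"x": 0.08, "y": 0.95, "z": 0, "ax": 0, "ay": 0, "az": -0.4}, {"x": 0.08, "y": 0.95, "z": 0, "ax": 0, "ay": 0, "az": -0.5}, {"x": 0.08, "y": 0.95, "z": 0, "ax": 0, "ay": 0, "az": -0.6}, {"x": 0.08, "y": 0.95, "z": 0, "ax": 0, "ay": 0, "az": -0.6}])

```text
clock: 18.65
tool_pos: [517.7, -269.1, 184.3]
eef_rot: [-0.0, 0.984, 0.18, 0.0]
ft_force: [-0.6, -0.7, 0.9]
finger_gap: 0.65
finger_force: 0.0
```

Run:
```python
from go import *
to(498,-373.5,180,.36)
t=read_camera("top");s=read_camera("side")
a=cv2.resize(s["color"][110:330,200:320],(300,550),interpolation=2)
a=cv2.resize(s["color"][130:205,225:310],(425,375),interpolation=2)
b=cv2.resize(t["color"][120:195,175:250],(375,375),interpolation=2)
im=np.hstack([a,b]);cv2.imwrite("pics/s5.png",im)
cv2.imwrite("pics/rawtop.png",t["color"]);cv2.imwrite("pics/rawside.png",s["color"])
```

```text
t 18.6 pos [ 517.7 -269.1  184.3] psi 0.3612 tilt [ 0.  0. -1.] ff 0.0 gap 61.1 q [ 0.44  0.55 -0.02  1.73  0.01  0.87 -0.79]
rows x y z [-0.369  0.604  0.028] az 0.0012
```

View pics/s5.png

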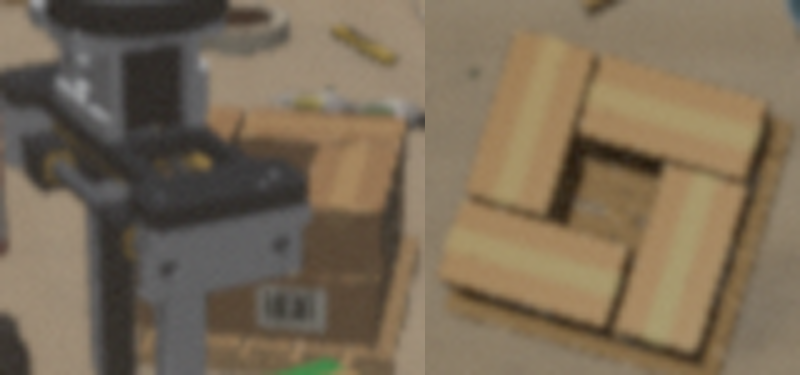

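The box sits flush in the pattern: in the right half its outer edge (743,185)-(697,355) continues box a's end, and its lower end lines up with box c. Next is the scanner.

>>> apply_moves(commands=[{"x": -0.1, "y": 0.15, "z": 0.02, "ax": 0, "ay": 0, "az": 0}, {"x": -0.2, "y": 0.35, "z": 0.02, "ax": 0, "ay": 0, "az": 0}, {"x": -0.37, "y": 0.6, "z": 0.02, "ax": 0, "ay": 0, "az": 0}, {"x": -0.37, "y": 0.604, "z": 0.1, "ax": 0, "ay": 0, "az": 0}, {"x": -0.37, "y": 0.604, "z": 0.3, "ax": 0, "ay": 0, "az": 0}, {"x": -0.37, "y": 0.604, "z": 0.5, "ax": 0, "ay": 0, "az": 0}, {"x": -0.37, "y": 0.604, "z": 0.65, "ax": 0, "ay": 0, "az": 0}, {"x": -0.37, "y": 0.604, "z": 0.75, "ax": 0, "ay": 0, "az": 0}, {"x": -0.37, "y": 0.604, "z": 0.8, "ax": 0, "ay": 0, "az": 0}, {"x": -0.37, "y": 0.604, "z": 0.8, "ax": 0, "ay": 0, "az": 0}])

```text
clock: 19.75
tool_pos: [497.6, -373.1, 63.6]
eef_rot: [-0.0, 0.984, 0.179, -0.0]
ft_force: [-0.0, -0.0, 0.2]
finger_gap: 0.65
finger_force: 0.0
```

>>> apply_moves(commands=[{"x": 0, "y": 0, "z": 0.04, "ax": 0, "ay": 0, "az": 0}, {"x": 0, "y": 0, "z": 0.08, "ax": 0, "ay": 0, "az": 0}, {"x": 0, "y": 0, "z": 0.1, "ax": 0, "ay": 0, "az": 0}, {"x": 0, "y": 0, "z": 0.1, "ax": 0, "ay": 0, "az": 0}, {"x": 0, "y": 0, "z": 0.1, "ax": 0, "ay": 0, "az": 0}, {"x": 0, "y": 0, "z": 0.1, "ax": 0, "ay": 0, "az": 0}, {"x": 0, "y": 0, "z": 0.1, "ax": 0, "ay": 0, "az": 0}, {"x": 0, "y": 0, "z": 0.1, "ax": 0, "ay": 0, "az": 0}, {"x": 0, "y": 0, "z": 0.1, "ax": 0, "ay": 0, "az": 0}, {"x": 0, "y": 0, "z": 0.1, "ax": 0, "ay": 0, "az": 0}], jaw=-0.4, newtons=6)

```text
clock: 20.75
tool_pos: [497.7, -373.3, 49.3]
eef_rot: [-0.0, 0.984, 0.18, -0.0]
ft_force: [-1.6, 1.6, 0.2]
finger_gap: 0.361
finger_force: 6.0
```

Run:
```python
from go import *
to(498,-373.5,49,.36);s=r.sense();print(rot(s["eef_rot"]).inv().apply(s["ft_force"]).round(1),rot(s["eef_rot"]).inv().apply(s["moment"]).round(2))
```

```text
t 20.8 pos [ 497.7 -373.3   49.3] psi 0.361 tilt [-0.  0. -1.] ff 6.0 gap 34.0 q [ 0.61  0.77 -0.02  1.72  0.02  0.65 -0.63]
rows x y z [0.001 0.002 0.002] az 0.0009
[-0.9 -2.  -0.2] [ 0.44  0.04 -0.02]
```

>>> apply_moves(commands=[{"x": 0, "y": 0, "z": 0, "ax": 0, "ay": 0, "az": 0}, {"x": 0, "y": 0, "z": 0, "ax": 0, "ay": 0, "az": 0}, {"x": 0, "y": -0.005, "z": 0, "ax": 0, "ay": 0, "az": 0}, {"x": 0, "y": -0.008, "z": 0, "ax": 0, "ay": 0, "az": 0}, {"x": 0, "y": -0.008, "z": -0.05, "ax": 0, "ay": 0, "az": 0}, {"x": 0, "y": -0.008, "z": -0.15, "ax": 0, "ay": 0, "az": 0}, {"x": 0, "y": -0.008, "z": -0.3, "ax": 0, "ay": 0, "az": 0}, {"x": 0, "y": -0.008, "z": -0.5, "ax": 0, "ay": 0, "az": 0}, {"x": 0, "y": -0.008, "z": -0.7, "ax": 0, "ay": 0, "az": 0}, {"x": 0, "y": -0.008, "z": -0.9, "ax": 0, "ay": 0, "az": 0}], newtons=35)

```text
clock: 21.75
tool_pos: [497.4, -372.6, 186.9]
eef_rot: [0.001, 0.984, 0.179, 0.0]
ft_force: [0.3, 0.7, -2.2]
finger_gap: 0.354
finger_force: 34.8
```

Run:
```python
from go import *
to(523.1,-51.2,178,1.304);s=r.sense();print(rot(s["eef_rot"]).inv().apply(s["ft_force"]).round(1),rot(s["eef_rot"]).inv().apply(s["moment"]).round(2))
```

```text
t 21.8 pos [ 497.4 -372.6  186.9] psi 0.3609 tilt [ 0.001 -0.001 -1.   ] ff 34.8 gap 33.3 q [ 0.61  0.6  -0.02  1.62  0.01  0.93 -0.62]
rows x y z [ 0.917 -1.944  0.058] az -0.9006
[ 0.5 -0.5  2.2] [-0.04 -0.01 -0.03]
```

>>> apply_moves(commands=[{"x": 0.04, "y": -0.08, "z": 0, "ax": 0, "ay": 0, "az": 0}, {"x": 0.1, "y": -0.22, "z": 0, "ax": 0, "ay": 0, "az": 0}, {"x": 0.18, "y": -0.4, "z": 0, "ax": 0, "ay": 0, "az": 0}, {"x": 0.27, "y": -0.58, "z": 0, "ax": 0, "ay": 0, "az": 0}, {"x": 0.35, "y": -0.75, "z": 0, "ax": 0, "ay": 0, "az": 0}, {"x": 0.42, "y": -0.88, "z": 0, "ax": 0, "ay": 0, "az": 0}, {"x": 0.46, "y": -0.97, "z": 0, "ax": 0, "ay": 0, "az": 0}, {"x": 0.46, "y": -0.97, "z": 0, "ax": 0, "ay": 0, "az": 0}, {"x": 0.46, "y": -0.97, "z": 0, "ax": 0, "ay": 0, "az": 0}, {"x": 0.46, "y": -0.97, "z": 0, "ax": 0, "ay": 0, "az": 0}])

```text
clock: 22.75
tool_pos: [510.1, -213.7, 184.2]
eef_rot: [0.001, 0.984, 0.178, -0.0]
ft_force: [-0.5, 1.1, -1.6]
finger_gap: 0.352
finger_force: 34.8
```

>>> apply_moves(commands=[{"x": 0.04, "y": -0.08, "z": 0, "ax": 0, "ay": 0, "az": -0.05}, {"x": 0.1, "y": -0.22, "z": 0, "ax": 0, "ay": 0, "az": -0.15}, {"x": 0.18, "y": -0.4, "z": 0, "ax": 0, "ay": 0, "az": -0.27}, {"x": 0.27, "y": -0.58, "z": 0, "ax": 0, "ay": 0, "az": -0.39}, {"x": 0.35, "y": -0.75, "z": 0, "ax": 0, "ay": 0, "az": -0.51}, {"x": 0.42, "y": -0.88, "z": 0, "ax": 0, "ay": 0, "az": -0.63}, {"x": 0.46, "y": -0.97, "z": 0, "ax": 0, "ay": 0, "az": -0.74}, {"x": 0.46, "y": -0.97, "z": 0, "ax": 0, "ay": 0, "az": -0.83}, {"x": 0.46, "y": -0.97, "z": 0, "ax": 0, "ay": 0, "az": -0.9}, {"x": 0.46, "y": -0.97, "z": 0, "ax": 0, "ay": 0, "az": -0.9}])

```text
clock: 23.75
tool_pos: [523.6, -51.1, 184.2]
eef_rot: [-0.0, 0.795, 0.607, 0.0]
ft_force: [0.3, 0.2, -1.9]
finger_gap: 0.358
finger_force: 34.8
```

```bash
python3 go.py 523.1 -51.2 98 1.304
```

```text
t 23.8 pos [523.6 -51.1 184.2] psi 1.3051 tilt [-0.  0. -1.] ff 34.8 gap 33.6 q [ 0.24  0.48 -0.29  1.87  0.18  0.81 -0.41]
rows x y z [-0.002 -0.003  0.575] az 0.0011
```

>>> apply_moves(commands=[{"x": 0, "y": 0, "z": 0.07, "ax": 0, "ay": 0, "az": 0}, {"x": 0, "y": 0, "z": 0.15, "ax": 0, "ay": 0, "az": 0}, {"x": 0, "y": 0, "z": 0.25, "ax": 0, "ay": 0, "az": 0}, {"x": 0, "y": 0, "z": 0.35, "ax": 0, "ay": 0, "az": 0}, {"x": 0, "y": 0, "z": 0.44, "ax": 0, "ay": 0, "az": 0}, {"x": 0, "y": 0, "z": 0.51, "ax": 0, "ay": 0, "az": 0}, {"x": 0, "y": 0, "z": 0.55, "ax": 0, "ay": 0, "az": 0}, {"x": 0, "y": 0, "z": 0.57, "ax": 0, "ay": 0, "az": 0}, {"x": 0, "y": 0, "z": 0.575, "ax": 0, "ay": 0, "az": 0}, {"x": 0, "y": 0, "z": 0.575, "ax": 0, "ay": 0, "az": 0}])

```text
clock: 24.75
tool_pos: [524.0, -51.4, 98.3]
eef_rot: [0.0, 0.795, 0.607, 0.0]
ft_force: [-0.4, -0.4, -1.8]
finger_gap: 0.357
finger_force: 34.8
```

Run:
```python
from go import *
to(523.1,-51.2,98,1.304)
c=read_camera("side");im=c["color"]
# where should the label, window, scanner tail & led be in the picture, and what is there
for nm,P in(("label",(572.7,130.1,97)),("window",(549,43.3,97)),("headtop",(542,20,115)),("tail",(504,-121,95))): print(nm,proj(c,P).round(1))
# grey scanner blob below the gripper
h=cv2.cvtColor(im,40);m=((h[...,1]<60)&(h[...,2]>60)&(h[...,2]<150)).astype(np.uint8);m[:170]=0;m[260:]=0;m[:,:230]=0;m[:,330:]=0
n,l,st,ce=cv2.connectedComponentsWithStats(m);print([ (st[i].tolist(),ce[i].round(0).tolist()) for i in range(1,n) if st[i][4]>40])
# white label of the box
u=proj(c,(572.7,130.1,97))[0].astype(int);print(h[u[1]-8:u[1]+9:2,u[0]-12:u[0]+13:3,1])
```

```text
t 24.8 pos [524.  -51.4  98.3] psi 1.3034 tilt [ 0.001 -0.    -1.   ] ff 34.8 gap 33.6 q [ 0.21  0.61 -0.24  1.95  0.24  0.61 -0.46]
rows x y z [-0.    -0.006  0.002] az -0.0006
label [[264.  177.5]]
window [[258.7 189.2]]
headtop [[256.8 187.4]]
tail [[246.3 217.1]]
[([230, 170, 51, 51, 1085], [254.0, 194.0]), ([316, 180, 14, 53, 508], [324.0, 201.0]), ([276, 187, 14, 10, 118], [282.0, 191.0]), ([288, 210, 17, 18, 44], [298.0, 219.0]), ([319, 236, 11, 24, 154], [324.0, 251.0])]
[[ 28  38  30  43  64  16  29  25  14]
 [ 94  89  51  36  73  67  63  44   6]
 [ 95  97  27  15  23  39  44  96  30]
 [ 99  97  16   2  24  33  24  92  43]
 [103  95  15   2  30  28  24  90  90]
 [ 95 103  10   7  24  26  19  87  96]
 [ 95  96   8   2  50  49  48  99  97]
 [ 57  75   3   5  89  93  99  99 100]
 [  5   5   3   2   3  71 102  99  94]]
```

>>> apply_moves(commands=[{"x": 0, "y": 0, "z": 0, "ax": 0, "ay": 0, "az": 0}, {"x": 0, "y": 0, "z": 0, "ax": 0, "ay": 0, "az": 0}, {"x": 0, "y": 0, "z": 0, "ax": 0, "ay": 0, "az": 0}, {"x": 0, "y": 0, "z": 0, "ax": 0, "ay": 0, "az": 0}, {"x": 0, "y": 0, "z": 0, "ax": 0, "ay": 0, "az": 0}, {"x": 0, "y": 0, "z": 0, "ax": 0, "ay": 0, "az": 0}, {"x": 0, "y": 0, "z": 0, "ax": 0, "ay": 0, "az": 0}, {"x": 0, "y": 0, "z": 0, "ax": 0, "ay": 0, "az": 0}, {"x": 0, "y": 0, "z": 0, "ax": 0, "ay": 0, "az": 0}, {"x": 0, "y": 0, "z": 0, "ax": 0, "ay": 0, "az": 0}])

```text
clock: 25.8
tool_pos: [523.7, -51.4, 98.0]
eef_rot: [-0.0, 0.795, 0.607, 0.0]
ft_force: [0.2, -0.1, -1.1]
finger_gap: 0.355
finger_force: 34.8
```

>>> apply_moves(commands=[{"x": 0, "y": 0, "z": 0, "ax": 0, "ay": 0, "az": 0}, {"x": 0, "y": 0, "z": 0, "ax": 0, "ay": 0, "az": 0}, {"x": 0, "y": 0, "z": 0, "ax": 0, "ay": 0, "az": 0}, {"x": 0, "y": 0, "z": 0, "ax": 0, "ay": 0, "az": 0}, {"x": 0, "y": 0, "z": 0, "ax": 0, "ay": 0, "az": 0}, {"x": 0, "y": 0, "z": 0, "ax": 0, "ay": 0, "az": 0}, {"x": 0, "y": 0, "z": 0, "ax": 0, "ay": 0, "az": 0}, {"x": 0, "y": 0, "z": 0, "ax": 0, "ay": 0, "az": 0}, {"x": 0, "y": 0, "z": 0, "ax": 0, "ay": 0, "az": 0}, {"x": 0, "y": 0, "z": 0, "ax": 0, "ay": 0, "az": 0}])

```text
clock: 26.8
tool_pos: [523.7, -51.4, 98.0]
eef_rot: [0.0, 0.795, 0.607, 0.0]
ft_force: [-0.2, 0.3, -1.7]
finger_gap: 0.356
finger_force: 34.8
```

>>> apply_moves(commands=[{"x": 0, "y": 0, "z": -0.07, "ax": 0, "ay": 0, "az": 0}, {"x": 0, "y": 0, "z": -0.17, "ax": 0, "ay": 0, "az": 0}, {"x": 0, "y": 0, "z": -0.3, "ax": 0, "ay": 0, "az": 0}, {"x": 0, "y": 0, "z": -0.42, "ax": 0, "ay": 0, "az": 0}, {"x": 0, "y": 0, "z": -0.52, "ax": 0, "ay": 0, "az": 0}, {"x": 0, "y": 0, "z": -0.58, "ax": 0, "ay": 0, "az": 0}, {"x": 0, "y": 0, "z": -0.58, "ax": 0, "ay": 0, "az": 0}, {"x": 0, "y": 0, "z": -0.58, "ax": 0, "ay": 0, "az": 0}, {"x": 0, "y": 0, "z": -0.58, "ax": 0, "ay": 0, "az": 0}, {"x": 0, "y": 0, "z": -0.58, "ax": 0, "ay": 0, "az": 0}])

```text
clock: 27.8
tool_pos: [523.1, -51.4, 184.3]
eef_rot: [-0.001, 0.795, 0.607, -0.001]
ft_force: [-0.5, 0.1, -1.3]
finger_gap: 0.355
finger_force: 34.8
```

```bash
python3 go.py 497.3 -372.2 185 0.361
```

```text
t 27.8 pos [523.1 -51.4 184.3] psi 1.3035 tilt [-0.002  0.    -1.   ] ff 34.8 gap 33.4 q [ 0.25  0.48 -0.29  1.87  0.18  0.81 -0.41]
rows x y z [-2.108  0.399 -0.005] az 0.9
```

>>> apply_moves(commands=[{"x": -0.1, "y": 0.02, "z": 0, "ax": 0, "ay": 0, "az": 0}, {"x": -0.25, "y": 0.05, "z": 0, "ax": 0, "ay": 0, "az": 0}, {"x": -0.45, "y": 0.08, "z": 0, "ax": 0, "ay": 0, "az": 0}, {"x": -0.65, "y": 0.12, "z": 0, "ax": 0, "ay": 0, "az": 0}, {"x": -0.85, "y": 0.16, "z": 0, "ax": 0, "ay": 0, "az": 0}, {"x": -1, "y": 0.2, "z": 0, "ax": 0, "ay": 0, "az": 0}, {"x": -1, "y": 0.2, "z": 0, "ax": 0, "ay": 0, "az": 0}, {"x": -1, "y": 0.2, "z": 0, "ax": 0, "ay": 0, "az": 0}, {"x": -1, "y": 0.2, "z": 0, "ax": 0, "ay": 0, "az": 0}, {"x": -1, "y": 0.2, "z": 0, "ax": 0, "ay": 0, "az": 0}])

```text
clock: 28.8
tool_pos: [513.1, -202.7, 185.0]
eef_rot: [-0.0, 0.794, 0.607, 0.0]
ft_force: [-0.5, -0.3, -3.1]
finger_gap: 0.355
finger_force: 34.8
```

>>> apply_moves(commands=[{"x": -0.1, "y": 0.02, "z": 0, "ax": 0, "ay": 0, "az": 0.05}, {"x": -0.25, "y": 0.05, "z": 0, "ax": 0, "ay": 0, "az": 0.15}, {"x": -0.45, "y": 0.08, "z": 0, "ax": 0, "ay": 0, "az": 0.27}, {"x": -0.65, "y": 0.12, "z": 0, "ax": 0, "ay": 0, "az": 0.39}, {"x": -0.85, "y": 0.16, "z": 0, "ax": 0, "ay": 0, "az": 0.51}, {"x": -1, "y": 0.2, "z": 0, "ax": 0, "ay": 0, "az": 0.63}, {"x": -1, "y": 0.2, "z": 0, "ax": 0, "ay": 0, "az": 0.74}, {"x": -1, "y": 0.2, "z": 0, "ax": 0, "ay": 0, "az": 0.83}, {"x": -1, "y": 0.2, "z": 0, "ax": 0, "ay": 0, "az": 0.9}, {"x": -1, "y": 0.2, "z": 0, "ax": 0, "ay": 0, "az": 0.9}])

```text
clock: 29.8
tool_pos: [502.1, -357.3, 185.0]
eef_rot: [0.0, 0.984, 0.179, -0.0]
ft_force: [-0.7, 0.3, -1.7]
finger_gap: 0.358
finger_force: 34.8
```

```bash
python3 go.py 497.3 -372.2 80 0.361
```

```text
t 29.8 pos [ 502.1 -357.3  185. ] psi 0.3591 tilt [-0.    -0.001 -1.   ] ff 34.8 gap 33.6 q [ 0.58  0.59 -0.01  1.63  0.01  0.92 -0.65]
rows x y z [-0.064  0.081  0.7  ] az -0.0018
```

>>> apply_moves(commands=[{"x": -0.03, "y": 0.04, "z": 0, "ax": 0, "ay": 0, "az": -0.001}, {"x": -0.064, "y": 0.081, "z": 0.03, "ax": 0, "ay": 0, "az": -0.001}, {"x": -0.064, "y": 0.081, "z": 0.12, "ax": 0, "ay": 0, "az": -0.001}, {"x": -0.064, "y": 0.081, "z": 0.24, "ax": 0, "ay": 0, "az": -0.001}, {"x": -0.064, "y": 0.081, "z": 0.36, "ax": 0, "ay": 0, "az": -0.001}, {"x": -0.064, "y": 0.081, "z": 0.47, "ax": 0, "ay": 0, "az": -0.001}, {"x": -0.064, "y": 0.081, "z": 0.54, "ax": 0, "ay": 0, "az": -0.001}, {"x": -0.064, "y": 0.081, "z": 0.57, "ax": 0, "ay": 0, "az": -0.001}, {"x": -0.064, "y": 0.081, "z": 0.57, "ax": 0, "ay": 0, "az": -0.001}, {"x": -0.064, "y": 0.081, "z": 0.57, "ax": 0, "ay": 0, "az": -0.001}])

```text
clock: 30.8
tool_pos: [498.0, -371.7, 100.0]
eef_rot: [0.0, 0.984, 0.18, 0.0]
ft_force: [-0.0, -0.1, -1.9]
finger_gap: 0.351
finger_force: 34.8
```

```bash
python3 go.py 497.3 -372.2 50 0.361
```

```text
t 30.8 pos [ 498.  -371.7  100. ] psi 0.3619 tilt [ 0.001 -0.001 -1.   ] ff 34.8 gap 33.0 q [ 0.6   0.7  -0.01  1.69  0.01  0.74 -0.62]
rows x y z [-0.006  0.001  0.333] az 0.0009
```

>>> apply_moves(commands=[{"x": -0.004, "y": 0.001, "z": 0.04, "ax": 0, "ay": 0, "az": 0}, {"x": -0.004, "y": 0.001, "z": 0.08, "ax": 0, "ay": 0, "az": 0}, {"x": -0.004, "y": 0.001, "z": 0.12, "ax": 0, "ay": 0, "az": 0}, {"x": -0.004, "y": 0.001, "z": 0.16, "ax": 0, "ay": 0, "az": 0}, {"x": -0.004, "y": 0.001, "z": 0.2, "ax": 0, "ay": 0, "az": 0}, {"x": -0.004, "y": 0.001, "z": 0.24, "ax": 0, "ay": 0, "az": 0}, {"x": -0.004, "y": 0.001, "z": 0.28, "ax": 0, "ay": 0, "az": 0}, {"x": -0.004, "y": 0.001, "z": 0.3, "ax": 0, "ay": 0, "az": 0}, {"x": -0.004, "y": 0.001, "z": 0.31, "ax": 0, "ay": 0, "az": 0}, {"x": -0.004, "y": 0.001, "z": 0.31, "ax": 0, "ay": 0, "az": 0}])

```text
clock: 31.8
tool_pos: [497.1, -371.7, 52.9]
eef_rot: [-0.0, 0.984, 0.18, -0.0]
ft_force: [0.3, 0.0, -1.7]
finger_gap: 0.353
finger_force: 34.8
```

```bash
python3 go.py 497.3 -372.2 50 0.361
```

```text
t 31.8 pos [ 497.1 -371.7   52.9] psi 0.3619 tilt [-0.  0. -1.] ff 34.8 gap 33.2 q [ 0.6   0.77 -0.01  1.72  0.02  0.65 -0.63]
rows x y z [0.    0.004 0.019] az 0.0009
```

Down inside the cheeks with no contact force. I'll seat it, let go and rise.

>>> apply_moves(commands=[{"x": 0, "y": 0, "z": 0.008, "ax": 0, "ay": 0, "az": 0}, {"x": 0, "y": 0, "z": 0.016, "ax": 0, "ay": 0, "az": 0}, {"x": 0, "y": 0, "z": 0.022, "ax": 0, "ay": 0, "az": 0}, {"x": 0, "y": 0, "z": 0.022, "ax": 0, "ay": 0, "az": 0}, {"x": 0, "y": 0, "z": 0.022, "ax": 0, "ay": 0, "az": 0}, {"x": 0, "y": 0, "z": 0.022, "ax": 0, "ay": 0, "az": 0}, {"x": 0, "y": 0, "z": 0.022, "ax": 0, "ay": 0, "az": 0}, {"x": 0, "y": 0, "z": 0.022, "ax": 0, "ay": 0, "az": 0}, {"x": 0, "y": 0, "z": 0.022, "ax": 0, "ay": 0, "az": 0}, {"x": 0, "y": 0, "z": 0.022, "ax": 0, "ay": 0, "az": 0}])

```text
clock: 32.8
tool_pos: [497.1, -371.7, 49.8]
eef_rot: [0.0, 0.984, 0.18, 0.0]
ft_force: [0.2, 0.5, -0.8]
finger_gap: 0.354
finger_force: 34.8
```

>>> apply_moves(commands=[{"x": 0, "y": 0, "z": 0, "ax": 0, "ay": 0, "az": 0}, {"x": 0, "y": 0, "z": 0, "ax": 0, "ay": 0, "az": 0}, {"x": 0, "y": 0, "z": 0, "ax": 0, "ay": 0, "az": 0}, {"x": 0, "y": 0, "z": 0, "ax": 0, "ay": 0, "az": 0}, {"x": 0, "y": 0, "z": 0, "ax": 0, "ay": 0, "az": 0}, {"x": 0, "y": 0, "z": 0, "ax": 0, "ay": 0, "az": 0}, {"x": 0, "y": 0, "z": 0, "ax": 0, "ay": 0, "az": 0}, {"x": 0, "y": 0, "z": -0.1, "ax": 0, "ay": 0, "az": 0}, {"x": 0, "y": 0, "z": -0.3, "ax": 0, "ay": 0, "az": 0}, {"x": 0, "y": 0, "z": -0.5, "ax": 0, "ay": 0, "az": 0}], jaw=0.3)

```text
clock: 33.8
tool_pos: [496.9, -371.6, 126.2]
eef_rot: [-0.0, 0.984, 0.18, -0.0]
ft_force: [0.5, 0.6, 0.3]
finger_gap: 0.648
finger_force: 0.0
```

>>> apply_moves(commands=[{"x": 0, "y": 0, "z": -0.2, "ax": 0, "ay": 0, "az": 0}, {"x": -0.3, "y": 0, "z": -0.5, "ax": 0, "ay": 0, "az": 0}, {"x": -0.6, "y": 0, "z": -0.8, "ax": 0, "ay": 0, "az": 0}, {"x": -0.6, "y": 0.5, "z": -0.8, "ax": 0, "ay": 0, "az": 0}, {"x": -0.6, "y": 0.9, "z": -0.8, "ax": 0, "ay": 0, "az": 0}, {"x": -0.6, "y": 0.9, "z": -0.8, "ax": 0, "ay": 0, "az": 0}, {"x": -0.6, "y": 0.9, "z": -0.8, "ax": 0, "ay": 0, "az": 0}, {"x": -0.6, "y": 0.9, "z": -0.8, "ax": 0, "ay": 0, "az": 0}, {"x": -0.6, "y": 0.9, "z": -0.8, "ax": 0, "ay": 0, "az": 0}, {"x": -0.6, "y": 0.9, "z": -0.8, "ax": 0, "ay": 0, "az": 0}])

```text
clock: 34.8
tool_pos: [461.1, -528.2, 245.3]
eef_rot: [-0.0, 0.984, 0.181, 0.0]
ft_force: [0.1, -0.0, -0.8]
finger_gap: 0.651
finger_force: 0.0
```

Run:
```python
from h import *
a=cv2.imread("pics/top0.png").astype(int);b=read_camera("top")["color"].astype(int)
d=(np.abs(cv2.blur((a-b).astype(np.float32),(3,3))).max(2)>22).astype(np.uint8)[:330]
n,l,st,ce=cv2.connectedComponentsWithStats(d);print([(s.tolist(),c.round().tolist()) for s,c in zip(st[1:],ce[1:]) if s[4]>5])
```

```text
[([310, 143, 12, 12, 96], [315.0, 149.0]), ([222, 152, 17, 6, 50], [229.0, 155.0]), ([305, 156, 3, 4, 7], [306.0, 157.0]), ([307, 159, 12, 12, 115], [313.0, 165.0]), ([303, 169, 16, 7, 53], [310.0, 173.0]), ([219, 170, 14, 6, 38], [225.0, 173.0]), ([230, 179, 3, 8, 16], [231.0, 183.0]), ([500, 178, 12, 22, 142], [505.0, 187.0]), ([341, 185, 171, 145, 8359], [459.0, 280.0]), ([213, 186, 18, 7, 49], [222.0, 189.0]), ([437, 198, 34, 29, 620], [453.0, 211.0]), ([497, 306, 15, 24, 226], [506.0, 317.0]), ([396, 326, 10, 4, 29], [401.0, 328.0]), ([382, 328, 4, 2, 7], [383.0, 329.0])]
```

Run:
```python
from h import *
a=cv2.imread("pics/side0.png").astype(int);b=read_camera("side")["color"].astype(int)
d=(np.abs(cv2.blur((a-b).astype(np.float32),(3,3))).max(2)>22).astype(np.uint8)
n,l,st,ce=cv2.connectedComponentsWithStats(d);print([(s.tolist(),c.round().tolist()) for s,c in zip(st[1:],ce[1:]) if s[4]>5])
s=d[265:330,205:305];print("dock area changed px",s.sum())
```

```text
[([0, 0, 46, 145, 2705], [21.0, 70.0]), ([41, 0, 40, 130, 2827], [66.0, 54.0]), ([164, 0, 96, 46, 2079], [209.0, 13.0]), ([150, 3, 16, 14, 113], [159.0, 9.0]), ([209, 21, 33, 6, 96], [224.0, 23.0]), ([200, 25, 55, 89, 2394], [229.0, 66.0]), ([36, 27, 2, 6, 6], [36.0, 30.0]), ([182, 42, 12, 29, 209], [188.0, 56.0]), ([35, 53, 11, 10, 71], [40.0, 57.0]), ([18, 55, 6, 2, 7], [21.0, 56.0]), ([26, 57, 4, 3, 7], [28.0, 58.0]), ([206, 59, 2, 10, 16], [207.0, 63.0]), ([24, 63, 3, 3, 7], [25.0, 64.0]), ([184, 65, 16, 10, 85], [192.0, 70.0]), ([198, 73, 6, 42, 154], [200.0, 94.0]), ([228, 104, 5, 6, 15], [230.0, 107.0]), ([76, 108, 5, 31, 74], [78.0, 122.0]), ([181, 111, 90, 166, 7390], [223.0, 183.0]), ([186, 114, 5, 3, 9], [188.0, 115.0]), ([81, 120, 9, 36, 138], [85.0, 138.0]), ([65, 141, 16, 13, 101], [73.0, 146.0]), ([39, 142, 3, 6, 10], [40.0, 144.0]), ([42, 146, 15, 23, 156], [49.0, 154.0]), ([33, 149, 10, 19, 95], [37.0, 159.0]), ([248, 162, 38, 23, 619], [266.0, 173.0]), ([222, 208, 4, 3, 9], [223.0, 209.0]), ([0, 224, 20, 48, 669], [8.0, 245.0]), ([278, 226, 45, 30, 1159], [300.0, 241.0]), ([217, 229, 2, 4, 6], [218.0, 230.0]), ([0, 274, 17, 53, 569], [6.0, 306.0])]
dock area changed px 133
```

```bash
python3 -c "
from station import r
print(r.close_job())"
```

```text
the job is handed in; nothing more can be done
None
```

The job is handed in at about 35 s of the 72 s: the long box is in the empty cell with its label outwards, the scanner was held still about 9 cm from the label for 2 s and is back in its dock, and the last pictures show nothing else moved (the verdict was not shown).

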